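Knock out the stuck prism cartridge and seat it in the inspection nest

TASK

The prism cartridge is stuck in the tilted black housing: take the blue-handled drift from its rack and push the cartridge out from behind, through the knock-out hole, onto the rails. Lay it in the keyed nest, red dot up, and shuffle it until its lug drops into the slot and it sits fully home; the drift must end up back in its hole in the rack. Do not let the cartridge fall on the table or knock the other things about.

Things in the scene. Friction and masses are not known exactly. Their poses are not given: they have to be found in the camera images.
- stand: Service stand fixed to the table, dark grey: foot 215 x 100 mm, origin at table level. It carries the black illuminator housing, nose down 45 degrees: 59 mm wide, a square bore 78 mm long between an 8 mm rear wall and the open lower mouth. Below the mouth two rubber-lined rails (40 mm wide together) go on down the same line to a padded stop. Its x axis, level, points downhill, roughly to the robot's left.
- knockout_hole (a point): Centre of the round knock-out hole, 22 mm across, on the outer face of the housing's rear wall; it faces up and to the robot's right. x axis: the push direction down the bore, 45 degrees below level; y level; z square off the bore's floor. Rail surface 20 mm below (along -z), housing roof's outside 26.5 mm above.
- spring_pad (a joint): Spring plunger (steel barrel on the housing's +y side) whose pad grips the cartridge 46 mm inside the rear wall, 20 mm long. 0: as built; about 0.0025 m when the cartridge has left it. The cartridge resists a push with about 6 to 16 N until pushed some 56 mm, then slides down the rails by itself to the stop.
- catch_stop (a point): Middle of the stop's padded face at the foot of the rails, 222 mm from knockout_hole along the push direction, same axes. A cartridge lying against it has its centre 38 mm back uphill. Over the last 75 mm nothing stands beside the rails, so fingers can pass down both flanks; the housing's roof edge is 50 mm behind (level) and 90 mm above a caught cartridge's centre.
- cartridge_mid (a point): Centre of the prism cartridge, a silver bar 76 mm long, 40 x 40 mm, about 0.24 kg. It starts stuck in the bore, rear end within 1 mm of the rear wall. x: its length, towards the leading end (with a window; the rear end has a brass disc); z: towards its top face, with a blue window and, near the rear, a red dot. 20 mm behind the centre a brass lug 12 x 12 mm stands 7 mm out of the bottom face.
- nest: Keyed nest fixed to the table: black plate 150 x 110 x 10 mm, origin under its middle, with a silver key plate 40 mm wide on a pedestal: this is the floor, 32 mm above the table. The loose pocket on it is 92 mm long between brown end stops and 48 mm wide between four brown corner posts, all up to 12 mm above the floor. Posts begin 33 mm from the middle (along x): fingers have room between.
- nest_seat (a point): Nominal place of the cartridge's centre when fully home, 20 mm above the nest's floor (52 mm above the table). x, level: the way the leading end points; z up. A key slot 15 x 15 mm, 12 mm deep, is nominally 20 mm behind, on the side of the plate's red dot; the clamped key plate it is in is set up to 4 mm either way along x (not measured). Off the slot the lug holds the cartridge 7 mm high.
- drift_mid (a point): Middle of the drift's blue handle, 26 mm in diameter, 58 mm long; z runs from the tip to the handle's end. Below the handle a brass collar 32 mm across, 6 mm thick, then a white nylon rod 14 mm in diameter, 100 mm long. Tip 135 mm from this point, handle's end 29 mm. 0.16 kg. It starts hanging upright in the rack by its collar.
- drift_tip (a point): Centre of the drift's tip (end of the white rod), same axes as drift_mid.
- rack_hole (a point): Centre of the drift's hole, 22 mm across, on the top surface (114 mm above the table, 8 mm thick) of the steel tool rack, 70 x 130 mm, fixed to the table. Two smaller empty holes 32 mm to its sides; rack posts end 4 mm above the plate, 52 mm to the sides.
- rack_mid (a point): Where drift_mid is when the drift hangs in its hole: 35 mm above rack_hole.
- ring_gauge: Bystander: steel ring 60 mm across, 24 mm high, standing on the table; origin at its underside's centre.
- solvent: Bystander: white bottle 48 mm across, 125 mm tall; origin at its underside's centre.
- tissue_jar: Bystander: amber jar 64 mm across, 75 mm tall; origin at its underside's centre.
- screwdriver: Bystander: red-handled screwdriver 180 mm long, lying; origin at its underside's centre.
- caliper: Bystander: steel caliper 200 mm long, lying; origin at its underside's centre.
There are look-alikes about, which are no part of the job. Of the things like the part that bears rack_hole, leave any that is green or yellow; of the rest the larger one is meant.

How it is judged:
By the outcome, as a careful person would: the job done as asked, in the order asked, and still so for the second after the job is handed in, with the robot touching nothing.
It also fails if it takes over 72 s, if anything falls off the work surface, if the arm or the gripper's body presses on something with over 40 N, if the wrist force passes 120 N, or if a joint passes its speed limit or range.

ROBOT

A 6-joint arm with a two-finger parallel gripper is mounted at the origin on the work surface. World frame = base frame: x ahead of the robot, y to its left, z up, the work surface at z = 0. Lengths are in mm, angles in rad, forces in N, time in s.
With the tool pointing down it reaches from about 275 to 1000 mm from the base axis. Payload 8.4 kg.
Tool frame: the origin (TCP) lies on the centre line of the jaws, within the pads' length; the fingertips stand 17 mm ahead of it and the grasp point (between the pads) lies 2 mm behind it (r.tcp_to_tips is the z of the fingertips in the tool frame, in mm); z points along the fingers, y is the direction in which the jaws open and shut (so a half turn about z gives the same grasp; the last joint's range is limited). The gripper opens to 85 mm and grips with 20 to 120 N. Pads are 22 mm wide; open, the fingers measure 114 mm over their backs; the gripper's body (76 mm by 85 mm) begins 54 mm behind the grasp point. The pads swing forward as they close: fully open they stand 13 mm farther back than shut.
Start: joints at [1.162, 0.353, 1.633, -0, 1.155, -0.002], TCP at [247.294, 573.998, 248.281] pointing down, gripper open.
Joint ranges: [-2.63, 2.63], [-0.92, 2.1], [0.06, 2.66], [-1.3, 4.44], [0, 2.69], [-3.02, 3.02]. Speed limits (rad/s): [2.22, 2.22, 2.79, 3.14, 3.14, 3.14].

INTERFACE

Orientations are given as [roll, pitch, yaw] about the fixed x, y, z axes, in that order (R = Rz(yaw) Ry(pitch) Rx(roll)).
In Python, from rig import r, cams, job gives the robot as it stands.
- The arm moves only by the tool drive_tool, never from a script. Its argument "deltas" is a list of rows, each a list of 4 numbers: the shift along the tool's x, y, z in cm, then the turn about the tool's z in rad. In form: [[x, y, z, roll], ...]. A call has 1 to 12 rows; each row shifts and turns the commanded pose from where the row before left it, along the tool's axes as they then stand; what a row does not reach is not made up. A row lasts 1/12 s, in which the tool goes at most 41.7 mm and 7.16 degrees, less where a joint would pass 70% of its speed; a pose out of reach is approached as far as the arm can. A call with a gripper value outside its range is refused whole. "jaw" is the closure, from 0 (fully open) to 1 (shut), set as the call begins (left out, the last holds). The fingers move at their own pace and stop on an object; "force" is the grip in N (left out, the last holds). Time passes only in rows, so rows that do not move let the fingers close. It gives the time, the measured TCP pose, the force and the opening at its end, in the units of the state.
- r.sense(): the state, without advancing time (a new reading comes with each control period).
- cams.grab_frame(name): name is "scene" or "side" or "wrist"; returns (picture, depth): 400x640x3 uint8, red, green, blue; 400x640 float32, mm along the optical axis (not along the pixel's ray), 0 where there is no reading.
- cams.camera_params(name): a dict with "fx", "fy", "cx", "cy" (pixels), "R" (3x3) and "t" (3): a world point X has camera coordinates R X + t. Camera axes: x right, y down, z forward; pixel columns grow to the right and rows downward; lengths in mm; the calibration is good to about 2 mm. A picture is of the moment at which its call begins: read the wrist's pose just before it. camera_params takes no time and is no camera call; for the wrist camera it gives the pose at the moment of the call.
- job.sign_off(): hands the job in, once; it reports no verdict.
The state is a dict: "clock": time; "qpos": joint angles; "qvel": joint speeds; "joint_efforts": joint torques, N m; "eef_pos": TCP position; "tcp_rot": TCP orientation; "contact_force": force on the tool from outside, world axes, zero at the start; "wrist_torque": the same for the moment, N m; "opening": opening from 0.0 (shut) to 1.0 (fully open).
Only numpy, scipy, OpenCV 4.12 (cv2) and the standard library are available. Lean on these libraries where they do the work, as an engineer would, in place of code of your own. Each camera call takes 0.05 s, during which the arm holds its last target. There are 200 camera calls.

## Working session

There is one attempt and no reset: what is moved stays moved. The work goes in short steps, Python scripts to look and compute and a tool call to move; the robot and the scene stay as the last step left them, time stands still between calls to the robot, and variables do not carry over. Pictures are saved under pics/ and viewed, about 8 in all and at most 12, crops included, and the job is handed in when it is done.

Besides the shell and the picture viewer there is one more tool, called after "Emit:" as name([rows], argument=value, ...), one row to a line, values as JSON. drive_tool: Moves the arm, as the interface text tells. Its arguments: {"type":"object","properties":{"deltas":{"type":"array"},"jaw":{"type":"number"},"force":{"type":"number"}},"required":["deltas"]}

```bash
ls; mkdir -p pics
cat > h.py <<'E'
import numpy as np, cv2
from rig import r,cams,job
from scipy.spatial.transform import Rotation as Ro
def cloud(n):
    im,d=cams.grab_frame(n); p=cams.camera_params(n)
    v,u=np.mgrid[0:400,0:640]
    c=np.stack([(u-p['cx'])/p['fx']*d,(v-p['cy'])/p['fy']*d,d],-1)
    X=(c-p['t'])@np.array(p['R']); X[d<=0]=np.nan
    return im,d,X
def save(n,im,s=1,crop=None):
    if crop: u0,v0,u1,v1=crop; im=im[v0:v1,u0:u1]
    cv2.imwrite('pics/'+n,cv2.resize(im[...,::-1],None,fx=s,fy=s,interpolation=cv2.INTER_CUBIC))
E
python3 - <<'E'
from h import *
for n in ['scene','side']:
    im,d,X=cloud(n); save(n+'0.png',im,1.25); np.savez(n+'0.npz',im=im,d=d,X=X)
    p=cams.camera_params(n); print(n,-np.array(p['R']).T@p['t'])
print(r.sense())
E
```

```text
pics
scene [1069.6026608  -410.81443596 1048.72115339]
side [ 434.55812672 1261.34419954 1477.3573835 ]
{'clock': 0.1, 'qpos': array([ 1.16160714e+00,  3.53606730e-01,  1.63408558e+00, -1.65250897e-05,
        1.15523743e+00, -2.40449406e-03]), 'qvel': array([ 0.0016601 , -0.00027659, -0.00283957,  0.00086399, -0.00069476,
        0.0008003 ]), 'joint_efforts': array([-1.83921351e-03, -6.06364346e+01, -3.42820036e+01, -3.88946125e-05,
        3.91176436e-03,  1.54770925e-05]), 'eef_pos': array([247.12066741, 573.59669341, 247.60832082]), 'tcp_rot': array([-3.14025553e+00,  1.18946443e-05,  2.73481465e+00]), 'contact_force': array([0.53704118, 0.15187727, 0.31672893]), 'wrist_torque': array([ 0.00923874,  0.00829371, -0.03136953]), 'opening': 1.0028460710619056}
```

View pics/scene0.png

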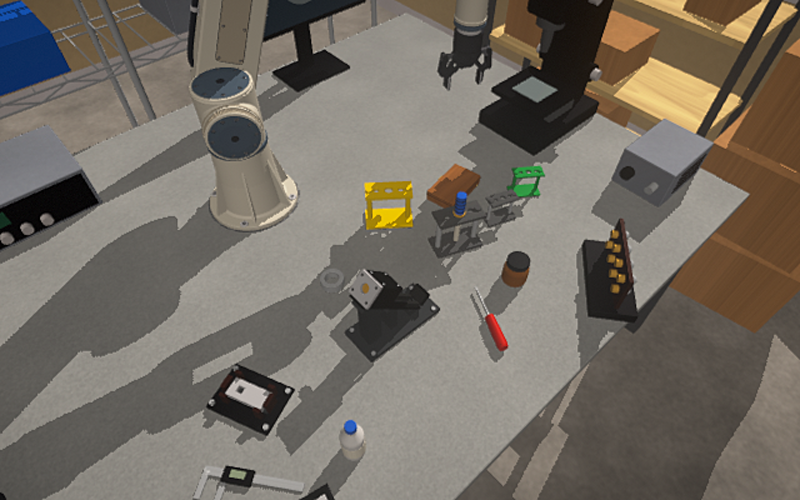

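View pics/side0.png

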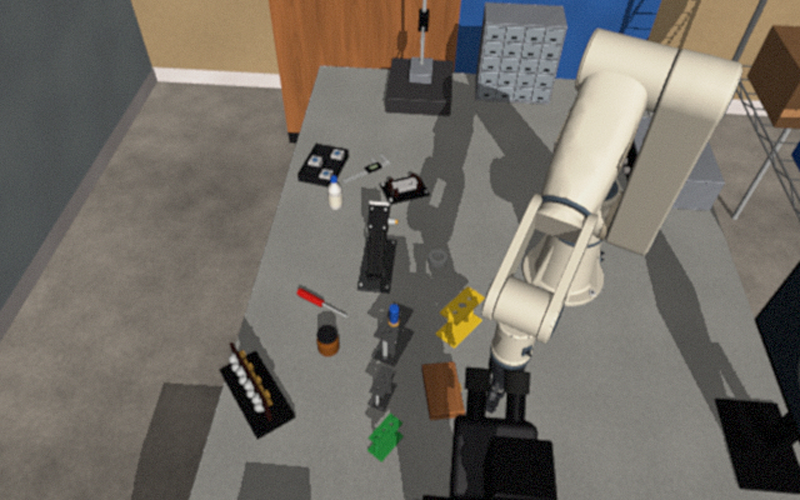

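The scene shows four racks (800-px picture): yellow (388,205), green (527,180), a dark one holding the blue drift (460,225), and a smaller dark one (500,205). With yellow and green excluded, the larger dark one at (460,225) is meant. The stand is at (390,310), the nest at (250,397) and the ring at (332,277). I'll confirm in a crop.

Run:
```python
from h import *
z=np.load('scene0.npz'); im=z['im']
a=cv2.resize(im[140:290,265:445],None,fx=3.2,fy=3.2,interpolation=cv2.INTER_CUBIC)
b=cv2.resize(im[285:352,160:240],None,fx=2.7,fy=2.7,interpolation=cv2.INTER_CUBIC)
c=np.zeros((480,800,3),np.uint8); c[:a.shape[0],:a.shape[1]]=a; c[:b.shape[0],580:580+b.shape[1]]=b
z2=np.load('side0.npz')['im'];  b=cv2.resize(z2[130:290,270:345],None,fx=1.8,fy=1.8,interpolation=cv2.INTER_CUBIC)
c[185:185+b.shape[0],600:600+b.shape[1]]=b
save('crop1.png',c)
for n in ['scene','side']:
    Z=np.load(n+'0.npz');X=Z['X'];I=Z['im'].astype(int)
    ok=np.isfinite(X[...,0])
    # rack top
    def st(nm,m):
        P=X[m&ok]
        if len(P)<5: print(n,nm,len(P));return
        rc=cv2.minAreaRect(P[:,:2].astype(np.float32)); print(n,nm,len(P),P.mean(0).round(1),'rect',np.round(rc[0],1),np.round(rc[1],1),round(rc[2],1), 'z',P[:,2].min().round(1),P[:,2].max().round(1))
    blue=(I[...,2]>100)&(I[...,2]>1.6*I[...,0])&(X[...,0]>200)&(X[...,0]<900)&(abs(X[...,1])<700)
    st('blue>110',blue&(X[...,2]>130)&(X[...,2]<200)&(X[...,1]>-150))
    reg=(X[...,0]>300)&(X[...,0]<900)
    st('z108-119',reg&(abs(X[...,2]-114)<4)&(X[...,1]>100)&(X[...,1]<500)&(I.max(-1)-I.min(-1)<30))
    st('table z', reg&(abs(X[...,2])<8)&(abs(X[...,1])<300))
    cl=reg&(X[...,2]>15)&(X[...,2]<260)&(X[...,1]>-500)&(X[...,1]<500)
    k,l,s,ce=cv2.connectedComponentsWithStats((cl&ok).astype(np.uint8))
    for i in range(1,k):
        if s[i,4]>40: st('cc%s'%(ce[i].round()*1.25),l==i)
```

```text
scene blue>110 76 [508.1 305.5 166. ] rect [505.5 307.1] [22.4 26. ] 42.2 z 132.7 183.0
scene z108-119 455 [524.  313.9 114.2] rect [660.  397.2] [493.  122.9] 29.8 z 110.1 118.0
scene table z 32370 [ 6.431e+02 -3.430e+01  4.000e-01] rect [600.   0.] [600. 600.] 90.0 z -7.9 8.0
scene cc[460.  202.5] 1795 [453.8 373.7  74.3] rect [432.9 370.4] [243.6 265.4] 2.3 z 15.1 183.0
scene cc[393.75 193.75] 465 [335.9 241.6 105.4] rect [321.  234.3] [122.5  66.9] 51.2 z 16.3 122.3
scene cc[516.25 267.5 ] 475 [690.6 324.6  58. ] rect [686.4 331.6] [60.1 59.8] 53.3 z 15.1 80.0
scene cc[605.  282.5] 1085 [862.7 452.6  54.5] rect [862.6 462. ] [ 81.5 159.6] 38.7 z 15.2 136.8
scene cc[331.25 278.75] 192 [394.  -18.8  22.7] rect [393.  -17.9] [56.7 57.5] 49.8 z 15.1 28.9
scene cc[381.25 301.25] 2052 [587.4 -15.5 128.3] rect [575.9  19. ] [ 66.6 198.5] 2.9 z 15.0 225.4
scene cc[495.   331.25] 244 [766.2 171.4  23. ] rect [762.  176.1] [25.4 98.1] 62.8 z 15.0 31.0
scene cc[247.5  393.75] 921 [ 523.4 -333.7   33. ] rect [ 514.6 -335.3] [134.4  74.3] 17.9 z 15.0 49.5
scene cc[352.5 440. ] 506 [ 760.  -24
[... 802 characters left out ...]
] [64.9 58.3] 59.5 z 15.2 33.2
side cc[456.25 311.25] 429 [334.6 250.9 106. ] rect [320.1 234.3] [129.3  62.1] 54.7 z 16.4 128.3
side cc[308.75 296.25] 130 [763.1 178.7  23.5] rect [762.7 177.6] [26.2 90.7] 61.0 z 15.1 38.8
side cc[392.5 325. ] 640 [503.6 322.7 115.3] rect [501.5 310.7] [126.5  63.1] 68.4 z 15.0 183.2
side cc[327.5 340. ] 364 [679.6 347.3  59.3] rect [681.8 340.3] [60. 60.] 56.5 z 15.8 85.8
side cc[255.   368.75] 560 [855.  454.8  57.1] rect [861.1 463.9] [ 82.2 155.8] 38.4 z 18.9 139.7
side cc[442.5  383.75] 944 [361.2 440.1  34.7] rect [359.3 441.6] [ 95.7 135.6] 10.9 z 17.8 44.5
side cc[382.5  378.75] 245 [515.2 464.   75.9] rect [515.8 465.5] [80.5 41.3] 71.4 z 15.1 86.3
```

View pics/crop1.png

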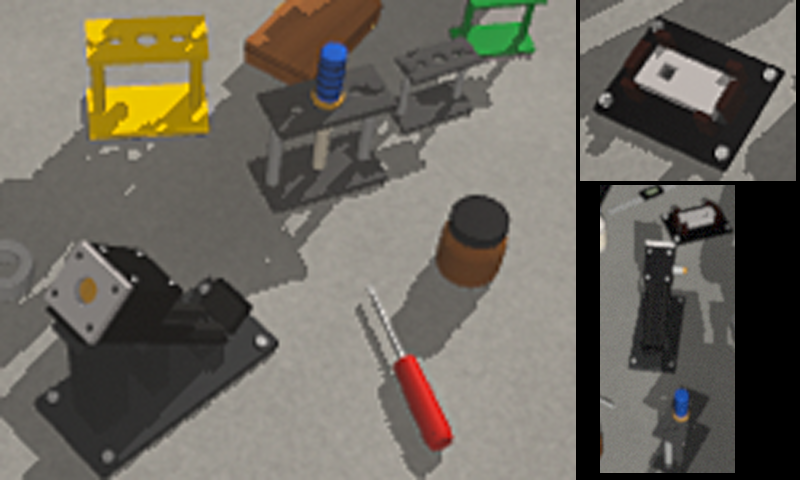

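The crop confirms it: the larger dark rack with the blue drift is at crop (325,100), the smaller empty one at (435,65). The housing's rear plate with its hole is at crop (88,290), and the slot end of the nest's key plate is at (668,72). Next I'll fit their poses.

Run:
```python
from h import *
def rect(P,nm):
    rc=cv2.minAreaRect(P.astype(np.float32)); print(nm,len(P),np.round(rc[0],1),np.round(rc[1],1),round(rc[2],1))
for n in ['scene','side']:
    Z=np.load(n+'0.npz');X=Z['X'];I=Z['im'].astype(int); x,y,z=X[...,0],X[...,1],X[...,2]
    g=I.max(-1)-I.min(-1)<30
    near=(np.hypot(x-502,y-311)<75)
    P=X[near&(abs(z-114)<3)&g]; rect(P[:,:2],n+' racktop'); print(P[:,2].mean())
    P=X[near&(abs(z-3)<5)&(I.max(-1)<70)]
    # nest base plate and floor
    nn=np.hypot(x-515,y+337)<110
    P=X[nn&(abs(z-10)<2.5)&(I.max(-1)<70)]; 
    if len(P)>20: rect(P[:,:2],n+' nestbase')
    P=X[nn&(abs(z-32)<3)&(I.min(-1)>120)]; rect(P[:,:2],n+' nestfloor'); print(P[:,2].mean())
    # stand
    s=(abs(x-575)<80)&(abs(y-19)<130)
    P=X[s&(z>6)&(z<15)]; 
    if len(P)>20: rect(P[:,:2],n+' foot'); print(np.median(P[:,2]))
    P=X[s&(z>140)]
    rng=np.random.default_rng(0)
    for q in range(3):
        best=None
        for _ in range(600):
            a=P[rng.choice(len(P),3,False)]; nv=np.cross(a[1]-a[0],a[2]-a[0]); L=np.linalg.norm(nv)
            if L<50: continue
            nv/=L; m=abs((P-a[0])@nv)<1.5
            if best is None or m.sum()>best.sum(): best=m
        Q=P[best]; c=Q.mean(0); nv=np.linalg.svd(Q-c)[2][2]; nv*=np.sign(nv[2]) if abs(nv[2])>.1 else 1
        h=np.cross([0,0,1],nv); h/=np.linalg.norm(h); w=np.cross(nv,h)
        rc=cv2.minAreaRect(np.stack([(Q-c)@h,(Q-c)@w],1).astype(np.float32))
        print(n,'plane',len(Q),c.round(1),nv.round(3),'rectc',(c+h*rc[0][0]+w*rc[0][1]).round(1),np.round(rc[1],1),round(rc[2],1))
        P=P[~best]
        if len(P)<30: break
```

```text
scene racktop 383 [503.9 309.1] [124.8  64.7] 67.6
114.12282857419147
scene nestbase 993 [ 522.2 -332.9] [151.1 110.2] 24.3
scene nestfloor 366 [ 520.5 -333.2] [86.2 40.8] 25.1
32.28636711377065
scene foot 1058 [589.9  28.5] [232.9 122.4] 88.3
11.97865455143615
scene plane 289 [577.4 -56.8 202.2] [-0.009 -0.709  0.705] rectc [577.2 -57.4 201.7] [63.6 60.5] 89.9
scene plane 236 [606.2 -25.7 177. ] [-1.     0.012  0.008] rectc [606.2 -25.6 176.5] [86.5 56.6] 44.5
scene plane 208 [578.8  -6.5 195.2] [0.015 0.708 0.706] rectc [579.5  -6.6 195.3] [60.9 86.3] 1.9
side racktop 257 [501.3 311.2] [127.1  61.6] 67.1
114.0286073228203
side nestbase 118 [ 518.  -331.8] [148.3 111.5] 25.2
side nestfloor 65 [ 515.1 -331.3] [79.2 52.1] 26.9
31.725046422558247
side foot 555 [575.4  21. ] [157.4 253.5] 0.8
11.025776406500858
side plane 103 [576.2  -5.  194.4] [0.105 0.677 0.728] rectc [575.7  -4.2 193.8] [59.3 84. ] 5.8
side plane 71 [573.6  -4.1 188.7] [0.123 0.708 0.696] rectc [575.2  -7.9 192.3] [59.3 83.4] 5.6
side plane 68 [576.8  -5.9 199.6] [0.092 0.675 0.732] rectc [574.9  -3.7 197.8] [56.7 82.4] 3.3
```

Emit:
drive_tool([
  [-1.7, -0.7, 0, -0.01],
  [-3, -1.25, 0, 0],
  [-3, -1.25, 0, 0],
  [-3, -1.25, 0, 0],
  [-3, -1.25, 0, 0],
  [-3, -1.25, 0, 0],
  [-3, -1.25, 0, 0],
  [-3, -1.25, 0, 0],
  [-3, -1.25, 0, 0],
  [-3, -1.25, 0, 0],
  [-3, -1.25, 0, 0],
  [-2.1, -0.86, 0, 0],
], jaw=0)

```text
clock: 1.1
eef_pos: [506.0, 311.4, 248.0]
tcp_rot: [-3.141, 0.0, 2.744]
contact_force: [0.2, -0.3, -0.2]
opening: 0.998
```

```bash
cat >> h.py <<'E'
def go(tgt,yaw=None):
    "needed shift in tool axes (cm) and roll"
    s=r.sense(); R=Ro.from_euler('xyz',s['tcp_rot']).as_matrix()
    print('clk %.2f'%s['clock'],'tcp',s['eef_pos'].round(1),'yaw %.3f'%s['tcp_rot'][2],'F',s['contact_force'].round(1),'q6 %.2f'%s['qpos'][5],'op %.2f'%s['opening'])
    if tgt is not None: print(' delta cm',(R.T@(np.array(tgt)-s['eef_pos'])/10).round(2),'roll',None if yaw is None else round(-(yaw-s['tcp_rot'][2]+np.pi)%(2*np.pi)-np.pi if 0 else -((yaw-s['tcp_rot'][2]+np.pi)%(2*np.pi)-np.pi),3))
E
python3 - <<'E'
from h import *
go([502.6,310.2,148],2.746)
X=np.load('scene0.npz')['X']; print('slot',X[310:315,190:196].mean((0,1)))
im,d,X=cloud('wrist'); save('w1.png',im)
np.savez('w1.npz',im=im,X=X)
E
```

```text
clk 1.10 tcp [506.  311.4 248. ] yaw 2.744 F [ 0.2 -0.3 -0.2] q6 -0.62 op 1.00
 delta cm [ 0.27 -0.24 10.  ] roll -0.002
slot [nan nan nan]
```

View pics/w1.png

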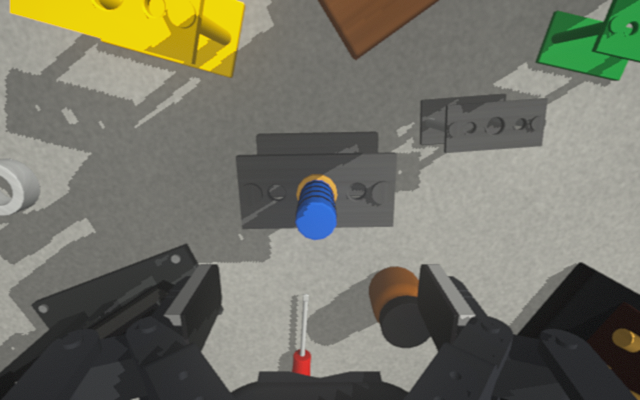

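The wrist view shows the blue handle's top at (317,222), its collar at (318,188), and the rack's top plate spanning (237-397, 154-228). I'll take the drift centre from depth.

Run:
```python
from h import *
Z=np.load('w1.npz');X=Z['X'];I=Z['im'].astype(int)
b=(I[...,2]>90)&(I[...,2]>1.6*I[...,0])
P=X[b&(abs(X[...,2]-178)<3)]; print('top',len(P),P.mean(0),cv2.minEnclosingCircle(P[:,:2].astype(np.float32)))
g=(abs(X[...,2]-114)<2.5)&(np.hypot(X[...,0]-502,X[...,1]-310)<80)
P=X[g]; print(len(P),cv2.minAreaRect(P[:,:2].astype(np.float32)))
go([502.6,310.2,148],2.746)
```

```text
top 1259 [504.91952649 308.2797271  178.27229384] ((505.6845703125, 307.9626770019531), 12.8344144821167)
8198 ((506.0123596191406, 307.80877685546875), (124.32560729980469, 61.04377365112305), 67.97354888916016)
clk 1.15 tcp [508.1 309.5 248. ] yaw 2.743 F [ 1.9 -1.5  0.5] q6 -0.63 op 1.00
 delta cm [ 0.56 -0.14 10.  ] roll -0.003
```

Emit:
drive_tool([
  [0.3, -0.2, 1, 0],
  [0, 0, 2, 0],
  [0, 0, 2, 0],
  [0, 0, 2, 0],
  [0, 0, 2, 0],
  [0, 0, 1, 0],
  [0, 0, 0, 0],
  [0, 0, 0, 0],
])

```text
clock: 1.82
eef_pos: [500.2, 313.2, 147.9]
tcp_rot: [-3.141, -0.001, 2.745]
contact_force: [-0.0, -1.3, 0.8]
opening: 0.999
```

Run:
```python
from h import *
go([504.5,308.8,148],2.748)
im,d,X=cloud('wrist'); I=im.astype(int)
b=(I[...,2]>90)&(I[...,2]>1.6*I[...,0])
P=X[b&(abs(X[...,2]-178)<3)]; print('top',len(P),P.mean(0),cv2.minEnclosingCircle(P[:,:2].astype(np.float32)))
g=(abs(X[...,2]-114)<2.5)&(np.hypot(X[...,0]-502,X[...,1]-310)<80)
P=X[g]; print(len(P),cv2.minAreaRect(P[:,:2].astype(np.float32)))
go(None)
```

```text
clk 1.82 tcp [500.2 313.2 147.9] yaw 2.745 F [-0.  -1.3  0.8] q6 -0.62 op 1.00
 delta cm [-0.56 -0.24 -0.01] roll -0.003
top 3900 [502.41000368 310.67504619 179.00044579] ((504.1117858886719, 309.9998474121094), 13.348003387451172)
16909 ((504.47467041015625, 310.0887451171875), (124.62346649169922, 61.48838424682617), 68.47062683105469)
clk 1.87 tcp [500.9 313.5 148.8] yaw 2.745 F [ 0.1  0.5 -0.5] q6 -0.62 op 1.00
```

Emit:
drive_tool([
  [-0.4, -0.15, 0, 0],
  [0, 0, 0, 0],
  [0, 0, 0, 0],
  [0, 0, 0, 0],
])

```text
clock: 2.2
eef_pos: [504.5, 310.0, 148.9]
tcp_rot: [3.141, 0.001, 2.744]
contact_force: [-0.0, 0.0, -0.9]
opening: 0.999
```

Emit:
drive_tool([
  [0, 0, 0, 0],
  [0, 0, 0, 0],
  [0, 0, 0, 0],
  [0, 0, 0, 0],
  [0, 0, 0, 0],
  [0, 0, 0, 0],
  [0, 0, 0, 0],
  [0, 0, 0, 0],
], jaw=1, force=35)

```text
clock: 2.87
eef_pos: [504.1, 310.0, 148.4]
tcp_rot: [-3.142, -0.0, 2.745]
contact_force: [-0.0, -0.4, 1.4]
opening: 0.292
```

Emit:
drive_tool([
  [0, 0, -0.8, 0],
  [0, 0, -2, 0],
  [0, 0, -2.5, 0],
  [0, 0, -2.5, 0],
  [0, 0, -2.5, 0],
  [0, 0, -1, 0],
  [1.5, 0, 0, 0],
  [2, 0, 0, 0],
  [2, 0, 0, 0],
  [0, 0, 1.5, 0],
  [0, 0, 2.5, 0],
  [0, 0, 2.5, 0],
])

```text
clock: 3.87
eef_pos: [452.0, 331.5, 195.0]
tcp_rot: [3.141, -0.0, 2.746]
contact_force: [0.8, 0.5, -2.3]
opening: 0.294
```

Emit:
drive_tool([
  [0, 0, 1, 0],
  [0, 0, 0.2, 0],
  [-0.7, 0, 0, 0],
  [-0.7, 0, 0, 0],
  [-0.7, 0, 0, 0],
  [-0.7, 0, 0, 0],
  [-0.7, 0, 0, 0],
])

```text
clock: 4.45
eef_pos: [486.3, 317.8, 185.1]
tcp_rot: [3.14, -0.001, 2.744]
contact_force: [-4.9, 3.3, -2.5]
opening: 0.297
```

Run:
```python
from h import *
go(None)
im,d,X=cloud('scene'); save('s2.png',im,4,(270,120,450,260)); np.savez('s2.npz',im=im,X=X)
```

```text
clk 4.45 tcp [486.3 317.8 185.1] yaw 2.744 F [-4.9  3.3 -2.5] q6 -0.60 op 0.30
```

View pics/s2.png

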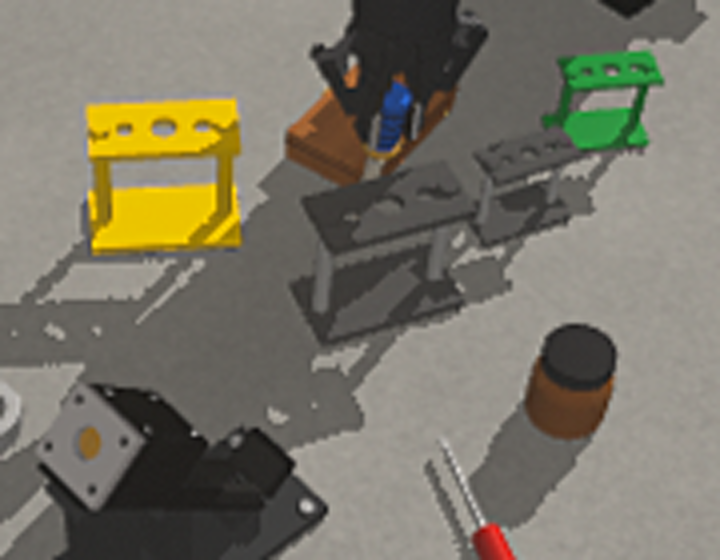

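The handle is tilting at (395,110), with the rod against the rack's near edge and a steady 6 N. Continuing.

Emit:
drive_tool([
  [-0.7, 0, 0, 0],
  [-0.7, 0, 0, 0],
  [-0.7, 0, 0, 0],
  [-0.7, 0, 0, 0],
  [-0.7, 0, 0, 0],
  [-0.7, 0, 0, 0],
  [-0.3, 0, 0, 0],
  [0, 0, 0, 0],
])

```text
clock: 5.17
eef_pos: [528.5, 300.0, 184.7]
tcp_rot: [3.141, 0.001, 2.744]
contact_force: [-1.1, 0.3, 0.4]
opening: 0.292
```

```bash
cat >> h.py <<'E'
def tilt(im,X):
    s=r.sense(); R=Ro.from_euler('xyz',s['tcp_rot']).as_matrix()
    I=im.astype(int); L=(X-s['eef_pos'])@R  # tool coords
    b=(I[...,2]>60)&(I[...,2]>1.6*I[...,0])&(np.linalg.norm(L,axis=-1)<45)
    w=(I.min(-1)>60)&(abs(L[...,1])<14)&(np.linalg.norm(L,axis=-1)>45)&(np.linalg.norm(L,axis=-1)<145)&(L[...,2]>10)
    for nm,m in (('handle',b),('rod',w)):
        P=L[m]
        if len(P)<20: print(nm,len(P)); continue
        c=np.median(P,0); P=P[np.linalg.norm(P-c,axis=1)<70]; c=P.mean(0); v=np.linalg.svd(P-c)[2][0]; v*=np.sign(v[2])
        e=(P-c)@v
        print(nm,len(P),'c',c.round(1),'dir(tool)',v.round(3),'angle x/z %.1f'%np.degrees(np.arctan2(v[0],v[2])),'ends',(c+v*e.min()).round(),(c+v*e.max()).round())
E
python3 - <<'E'
from h import *
go(None)
for n in ('wrist','scene','side'):
    im,d,X=cloud(n); print(n); tilt(im,X)
    if n=='wrist': save('w2.png',im)
E
```

```text
clk 5.17 tcp [528.5 300.  184.7] yaw 2.744 F [-1.1  0.3  0.4] q6 -0.66 op 0.29
wrist
handle 8777 c [ 10.9  -0.3 -14.6] dir(tool) [0.66  0.002 0.751] angle x/z 41.3 ends [ -5.  -0. -32.] [34. -0. 12.]
rod 4046 c [56.6 -0.1 61.1] dir(tool) [ 0.644 -0.004  0.765] angle x/z 40.1 ends [31.  0. 30.] [ 91.  -0. 102.]
scene
handle 62 c [ -9.8   0.9 -24.4] dir(tool) [-0.525 -0.843  0.115] angle x/z -77.6 ends [  2.  20. -27.] [-16. -10. -23.]
rod 83 c [26.9 -0.9 69.7] dir(tool) [ 0.993 -0.117  0.006] angle x/z 89.7 ends [-6.  3. 70.] [78. -7. 70.]
side
handle 79 c [19.7  3.5 -3.6] dir(tool) [0.462 0.129 0.878] angle x/z 27.7 ends [  8.   0. -26.] [29.  6. 15.]
rod 164 c [45.2  1.2 65.9] dir(tool) [0.979 0.021 0.204] angle x/z 78.2 ends [ 1.  0. 57.] [98.  2. 77.]
```

View pics/w2.png

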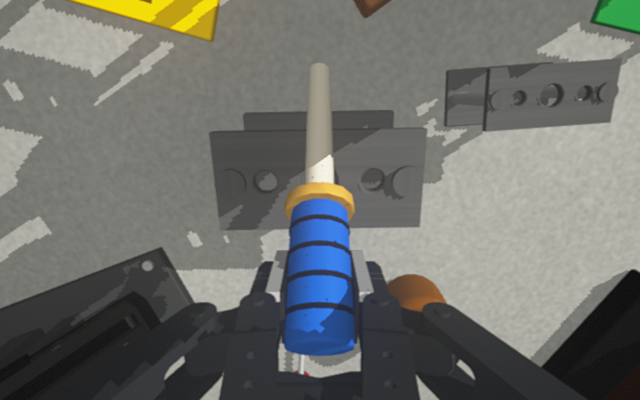

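The wrist view shows the drift tilted in the jaws, rod from (320,180) to tip (319,67), about 40.5°. It needs a little more.

Emit:
drive_tool([
  [-0.5, 0, 0, 0],
  [-0.4, 0, 0, 0],
  [0, 0, 0, 0],
  [0, 0, 0, 0],
])

```text
clock: 5.65
eef_pos: [536.0, 296.7, 184.5]
tcp_rot: [3.141, 0.001, 2.745]
contact_force: [-0.6, 0.2, 1.1]
opening: 0.293
```

Run:
```python
from h import *
go(None)
im,d,X=cloud('wrist'); tilt(im,X)
```

```text
clk 5.65 tcp [536.  296.7 184.5] yaw 2.745 F [-0.6  0.2  1.1] q6 -0.67 op 0.29
handle 8815 c [ 11.7  -0.3 -14.7] dir(tool) [0.691 0.001 0.723] angle x/z 43.7 ends [ -5.  -0. -32.] [36. -0. 10.]
rod 4653 c [60.7 -0.1 58.2] dir(tool) [ 0.686 -0.001  0.728] angle x/z 43.3 ends [32. -0. 28.] [97. -0. 97.]
```

Emit:
drive_tool([
  [-0.4, 0, 0, 0],
  [0, 0, 0, 0],
  [0, 0, 0, 0],
])

```text
clock: 5.95
eef_pos: [539.6, 295.2, 184.4]
tcp_rot: [3.141, 0.001, 2.745]
contact_force: [-1.2, -0.0, 2.0]
opening: 0.295
```

Emit:
drive_tool([
  [0, 0, -1, 0],
  [0, 0, -2, 0],
  [0, 0, -2.5, 0.06],
  [0, 0, -3, 0.12],
  [0, 0, -3, 0.12],
  [0, 0, -3, 0.12],
  [0, 0, -2, 0.12],
  [0, 0, -1, 0.12],
  [0, 0, 0, 0.12],
  [0, 0, 0, 0.12],
  [0, 0, 0, 0.12],
  [0, 0, 0, 0.12],
], force=90)

```text
clock: 6.95
eef_pos: [539.3, 295.1, 360.1]
tcp_rot: [3.14, 0.0, 1.599]
contact_force: [0.3, -1.3, -1.2]
opening: 0.281
```

Run:
```python
from h import *
go([576,-185,360],1.559)
im,d,X=cloud('wrist'); tilt(im,X)
```

```text
clk 6.95 tcp [539.3 295.1 360.1] yaw 1.599 F [ 0.3 -1.3 -1.2] q6 0.47 op 0.28
 delta cm [-4.809e+01  2.320e+00  1.000e-02] roll 0.04
handle 8831 c [ 12.1   0.9 -14.6] dir(tool) [ 0.697 -0.004  0.717] angle x/z 44.2 ends [ -5.   1. -32.] [36.  1. 10.]
rod 3374 c [66.5  1.2 53.2] dir(tool) [0.665 0.    0.747] angle x/z 41.6 ends [39.  1. 22.] [102.   1.  93.]
```

Emit:
drive_tool([
  [-1.5, 0, 0, 0.02],
  [-3, 0.2, 0, 0.02],
  [-3.5, 0.3, 0, 0],
  [-4, 0.4, 0, 0],
  [-4, 0.4, 0, 0],
  [-4, 0.4, 0, 0],
  [-4, 0.4, 0, 0],
  [-4, 0.4, 0, 0],
  [-4, 0.4, 0, 0],
  [-4, 0.4, 0, 0],
  [-4, 0.4, 0, 0],
  [-3, 0, 0, 0],
])

```text
clock: 8.0
eef_pos: [574.5, -138.8, 359.8]
tcp_rot: [3.141, 0.002, 1.567]
contact_force: [-0.1, 1.5, -1.4]
opening: 0.279
```

Emit:
drive_tool([
  [-3, 0, 0, 0],
  [-2, 0, 0, 0],
  [0, 0, 0, 0],
  [0, 0, 0, 0],
])

```text
clock: 8.33
eef_pos: [573.9, -186.4, 359.4]
tcp_rot: [-3.142, 0.0, 1.565]
contact_force: [0.1, 0.4, -1.5]
opening: 0.285
```

Run:
```python
from h import *
go([576,-179,327],1.559)
```

```text
clk 8.33 tcp [ 573.9 -186.4  359.4] yaw 1.565 F [ 0.1  0.4 -1.5] q6 -0.31 op 0.28
 delta cm [0.74 0.21 3.24] roll 0.006
```

Emit:
drive_tool([
  [0.7, 0.3, 1, 0.006],
  [0, 0, 1.5, 0],
  [0, 0, 0.7, 0],
  [0, 0, 0, 0],
  [0, 0, 0, 0],
])

```text
clock: 8.75
eef_pos: [577.4, -176.9, 326.8]
tcp_rot: [-3.141, -0.0, 1.56]
contact_force: [-0.2, -0.4, -0.8]
opening: 0.281
```

Run:
```python
from h import *
go([576,-179,327],1.559)
im,d,X=cloud('wrist'); tilt(im,X); np.savez('w3.npz',im=im,X=X); p=cams.camera_params('wrist'); np.savez('w3p.npz',**{k:np.array(v) for k,v in p.items()}); go(None)
save('w3.png',im)
```

```text
clk 8.75 tcp [ 577.4 -176.9  326.8] yaw 1.560 F [-0.2 -0.4 -0.8] q6 -0.29 op 0.28
 delta cm [-0.21 -0.14 -0.02] roll 0.001
handle 8761 c [ 12.2   0.9 -14.5] dir(tool) [ 0.692 -0.001  0.722] angle x/z 43.8 ends [ -5.   1. -32.] [36.  1. 10.]
rod 3384 c [66.4  1.2 53.1] dir(tool) [0.665 0.    0.747] angle x/z 41.7 ends [39.  1. 23.] [101.   1.  92.]
clk 8.80 tcp [ 577.8 -177.2  327.5] yaw 1.560 F [-0.1  0.5 -1.3] q6 -0.29 op 0.28
```

View pics/w3.png

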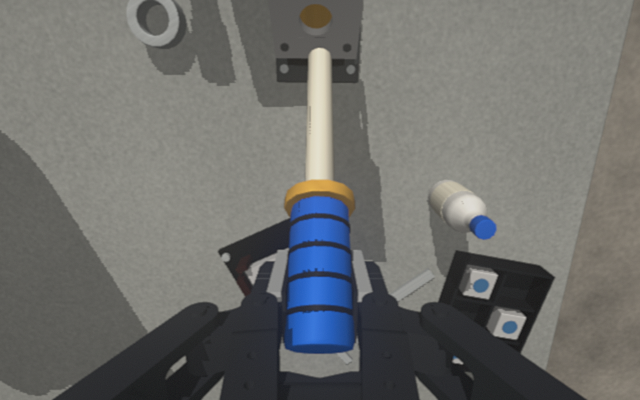

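The hole is at (316,17) and the tip at (319,52), nearly in line. Now the 3D positions of both from this one frame.

```bash
cat >> h.py <<'E'
def tiphole(im,X):
    s=r.sense(); R=Ro.from_euler('xyz',s['tcp_rot']).as_matrix(); L=(X-s['eef_pos'])@R
    # ridge of rod: central columns at |y| small, beyond collar
    I=im.astype(int)
    m=(I.min(-1)>60)&(abs(L[...,1]-1)<9)&(L[...,0]>30)&(L[...,0]<115)&(abs(L[...,0]-L[...,2]-8)<18)&(np.abs(I[...,0]-I[...,2])>8)
    P=L[m]; y0=(P[:,1].min()+P[:,1].max())/2; Q=P[abs(P[:,1]-y0)<2]
    f=np.polyfit(Q[:,0],Q[:,2],1); th=np.arctan2(1,f[0]); d=np.array([np.sin(th),0,np.cos(th)])
    n=np.array([d[2],0,-d[0]]); e=Q@d; i=e>np.percentile(e,99.5); 
    tip=Q[i].mean(0)-7*n; tip[1]=y0
    print('rod',len(P),len(Q),'angle %.2f'%np.degrees(th),'tip(tool)',tip.round(1),'len',(Q@d).min().round(1),(Q@d).max().round(1),'tip world',(R@tip+s['eef_pos']).round(1))
    return tip,d,L,R,s
E
python3 - <<'E'
from h import *
Z=np.load('w3.npz'); im,X=Z['im'],Z['X']
tip,d,L,R,s=tiphole(im,X)
# rear face plane
I=im.astype(int); reg=np.zeros((400,640),bool); reg[0:56,275:355]=1
P=X[reg&(I.max(-1)-I.min(-1)<25)&(X[...,2]>150)&(X[...,2]<240)]
c=P.mean(0)
for _ in range(6):
    nv=np.linalg.svd(P-c)[2][2]; P=P[abs((P-c)@nv)<2]; c=P.mean(0)
nv*=np.sign(nv[2]); print('face',len(P),c.round(1),nv.round(3))
p=np.load('w3p.npz'); C=-p['R'].T@p['t']
br=reg&(I[...,0]>I[...,2]+40); v,u=np.nonzero(br); print('brass px',u.min(),u.max(),v.min(),v.max(), X[br].mean(0).round(1),X[br].min(0).round(1),X[br].max(0).round(1),'depth behind face',((X[br]-c)@nv).mean())
hm=reg&(((X-c)@nv)<-1.5)&(X[...,2]>150); v,u=np.nonzero(hm); print('hole px',u.min(),u.max(),v.min(),v.max())
for (uu,vv) in [(300,17),(332,17),(316,37),(316,0)]:
    ray=p['R'].T@np.array([(uu-p['cx'])/p['fx'],(vv-p['cy'])/p['fy'],1]); print(uu,vv,(C+ray*((c-C)@nv)/(ray@nv)).round(1))
save('w3c.png',im,8,(275,0,360,70))
E
```

```text
rod 3400 1042 angle 41.79 tip(tool) [96.5  1.  95.5] len 31.8 136.2 tip world [579.8 -80.6 232. ]
face 3506 [576.4 -59.4 201.2] [-0.015 -0.707  0.707]
brass px 300 330 5 27 [nan nan nan] [nan nan nan] [nan nan nan] depth behind face nan
hole px 275 353 0 53
300 17 [567.5 -53.2 207.3]
332 17 [588.2 -53.5 207.4]
316 37 [577.7 -63.6 197. ]
316 0 [578.1 -45.4 215.3]
```

View pics/w3c.png

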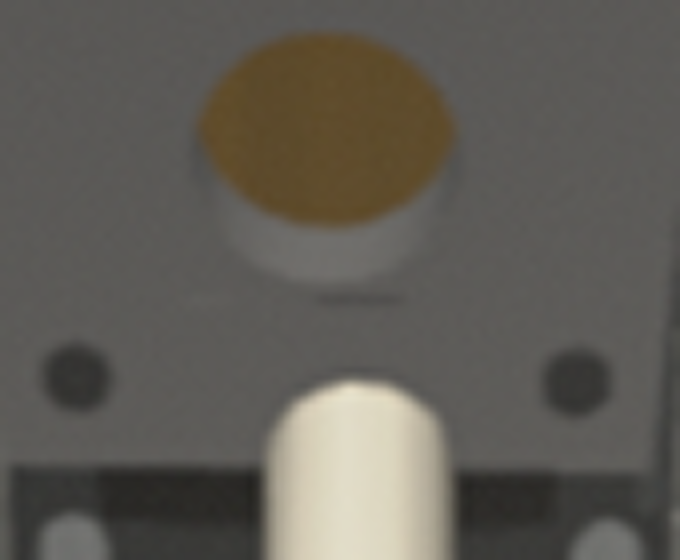

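The hole rim's centre is at crop (328,160), i.e. pixel (316,20), which gives (577.8,-54.9,205.8). The tip needs about 1.5 mm sideways, then the push.

Emit:
drive_tool([
  [-0.1, -0.17, 0.1, 0],
  [0.5, 0, 0.5, 0],
  [0.7, 0, 0.7, 0],
  [0.7, 0, 0.7, 0],
  [0.5, 0, 0.5, 0],
  [0.4, 0, 0.4, 0],
  [0, 0, 0, 0],
  [0, 0, 0, 0],
])

```text
clock: 9.47
eef_pos: [576.1, -150.5, 298.0]
tcp_rot: [-3.141, 0.0, 1.559]
contact_force: [-1.2, 0.3, -1.6]
opening: 0.279
```

Run:
```python
from h import *
go(None)
im,d,X=cloud('wrist'); save('w4.png',im,1,(220,0,420,220)); tiphole(im,X)
```

```text
clk 9.47 tcp [ 576.1 -150.5  298. ] yaw 1.559 F [-1.2  0.3 -1.6] q6 -0.25 op 0.28
rod 3471 1049 angle 41.69 tip(tool) [ 98.    1.  100.4] len 31.1 142.7 tip world [578.5 -52.8 198. ]
```

View pics/w4.png

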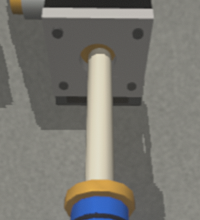

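The tip is in the hole with no side force. Pushing.

Emit:
drive_tool([
  [0.3, 0, 0.3, 0],
  [0.35, 0, 0.35, 0],
  [0.35, 0, 0.35, 0],
  [0.35, 0, 0.35, 0],
  [0.35, 0, 0.35, 0],
  [0.35, 0, 0.35, 0],
])

```text
clock: 10.02
eef_pos: [577.2, -131.9, 279.2]
tcp_rot: [3.139, 0.003, 1.559]
contact_force: [-1.9, -7.7, 6.8]
opening: 0.283
```

Emit:
drive_tool([
  [0.35, 0, 0.35, 0],
  [0.35, 0, 0.35, 0],
  [0.35, 0, 0.35, 0],
  [0.35, 0, 0.35, 0],
  [0.35, 0, 0.35, 0],
])

```text
clock: 10.43
eef_pos: [577.6, -114.3, 261.6]
tcp_rot: [3.138, 0.003, 1.559]
contact_force: [-0.8, -7.9, 6.7]
opening: 0.288
```

Emit:
drive_tool([
  [0.35, 0, 0.35, 0],
  [0.35, 0, 0.35, 0],
  [0.35, 0, 0.35, 0],
  [0, 0, 0, 0],
  [0, 0, 0, 0],
])

```text
clock: 10.85
eef_pos: [576.4, -102.0, 249.3]
tcp_rot: [-3.141, -0.0, 1.559]
contact_force: [-0.9, -0.7, -1.9]
opening: 0.285
```

Run:
```python
from h import *
go(None)
im,d,X=cloud('scene'); im2,d2,X2=cloud('side')
a=cv2.resize(im[185:295,265:365],None,fx=4,fy=4,interpolation=cv2.INTER_CUBIC); b=cv2.resize(im2[140:250,260:360],None,fx=4,fy=4,interpolation=cv2.INTER_CUBIC)
save('s3.png',np.hstack([a,b]))
for XX in (X,X2):
    m=(abs(XX[...,0]-579)<24)&(XX[...,1]>20)&(XX[...,1]<115)&(XX[...,2]>20)&(XX[...,2]<135); P=XX[m]; print(len(P))
```

```text
clk 10.85 tcp [ 576.4 -102.   249.3] yaw 1.559 F [-0.9 -0.7 -1.9] q6 -0.17 op 0.28
471
314
```

View pics/s3.png

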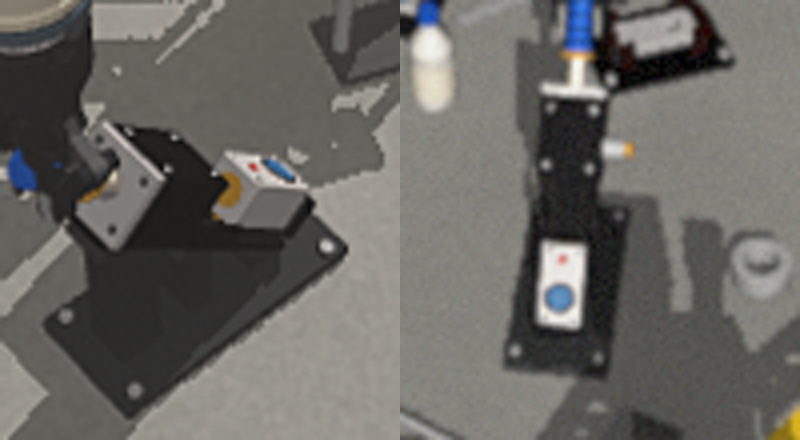

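The cartridge has slid to the stop, red dot up: top face at (560,285) in the right half, and brass rear disc at (230,190) in the left half. Withdrawing the drift.

Emit:
drive_tool([
  [-0.5, 0, -0.5, 0],
  [-1, 0, -1, 0],
  [-1.2, 0, -1.2, 0],
  [-1.2, 0, -1.2, 0],
  [-1.2, 0, -1.2, 0],
  [-1.2, 0, -1.2, 0],
  [-1.2, 0, -1.5, 0],
  [-0.5, 0, -3, 0],
  [0, 0, -2, 0],
  [0, 0, 0, 0],
])

```text
clock: 11.78
eef_pos: [577.3, -184.4, 383.9]
tcp_rot: [3.134, 0.003, 1.558]
contact_force: [0.7, -0.7, -1.4]
opening: 0.281
```

Run:
```python
from h import *
go([642.5,252,370],1.56)
im,d,X=cloud('wrist'); tilt(im,X)
for n in ('scene','side'):
    im,d,X=cloud(n); I=im.astype(int)
    m=(abs(X[...,0]-579)<40)&(X[...,1]>20)&(X[...,1]<125)&(X[...,2]>70)&(X[...,2]<140)&(I.max(-1)>100)
    P=X[m]
    q=(P[:,1]+P[:,2])*.7071; t=np.percentile(q,90); P=P[abs(q-t)<4]; c=P.mean(0)
    nv=np.linalg.svd(P-c)[2][2]; nv*=np.sign(nv[2]); a=np.array([0.012,.707,-.707]); a/=np.linalg.norm(a); b=np.cross(nv,a)
    rc=cv2.minAreaRect(np.stack([(P-c)@a,(P-c)@b],1).astype(np.float32)); k=c+a*rc[0][0]+b*rc[0][1]
    print(n,len(P),'n',nv.round(3),'top ctr',k.round(1),np.round(rc[1],1),round(rc[2],1),'mid',(k-20*nv).round(1))
```

```text
clk 11.78 tcp [ 577.3 -184.4  383.9] yaw 1.558 F [ 0.7 -0.7 -1.4] q6 -0.30 op 0.28
 delta cm [43.73  5.93  1.32] roll -0.002
handle 8775 c [ 12.2   0.9 -14.6] dir(tool) [ 0.693 -0.002  0.721] angle x/z 43.8 ends [ -5.   1. -32.] [36.  1. 10.]
rod 3379 c [66.5  1.1 53.2] dir(tool) [ 0.665 -0.001  0.747] angle x/z 41.7 ends [39.  1. 22.] [101.   1.  92.]
scene 104 n [0.023 0.683 0.73 ] top ctr [578.7  84.9  94.4] [68.3 39.5] 0.2 mid [578.2  71.2  79.8]
side 72 n [-0.012  0.689  0.724] top ctr [575.1  92.3  93.6] [73.7 37.1] 4.5 mid [575.4  78.5  79.2]
```

Emit:
drive_tool([
  [2, 0.3, 0, 0],
  [3.3, 0.5, 0, 0],
  [4, 0.5, 0, 0],
  [4, 0.5, 0, 0],
  [4, 0.5, 0, 0],
  [4, 0.6, 0, 0],
  [4, 0.6, 0, 0],
  [4, 0.6, 0, 0],
  [4, 0.6, 0, 0],
  [4, 0.6, 0, 0],
  [4, 0.6, 0, 0],
  [2.4, 0, 0, -0.1],
])

```text
clock: 12.93
eef_pos: [639.7, 257.6, 375.6]
tcp_rot: [-3.139, -0.0, 1.659]
contact_force: [-0.4, -0.3, -1.6]
opening: 0.285
```

Emit:
drive_tool([
  [0, 0, 0, -0.12],
  [0, 0, 1, -0.12],
  [0, 0, 2, -0.12],
  [0, 0, 2, -0.12],
  [0, 0, 2, -0.12],
  [0, 0, 2, -0.12],
  [0, 0, 2, -0.12],
  [0, 0, 1, -0.12],
  [0, 0, 0, -0.12],
  [0, 0, 0, 0],
], force=35)

```text
clock: 13.77
eef_pos: [638.8, 253.3, 255.1]
tcp_rot: [-3.138, -0.003, 2.745]
contact_force: [-0.4, -0.9, -1.6]
opening: 0.282
```

Run:
```python
from h import *
go([642.5,252,185],2.745)
```

```text
clk 13.77 tcp [638.8 253.3 255.1] yaw 2.745 F [-0.4 -0.9 -1.6] q6 -0.80 op 0.28
 delta cm [-0.42  0.05  7.01] roll -0.0
```

Emit:
drive_tool([
  [-0.4, 0, 1, 0],
  [0, 0, 2, 0],
  [0, 0, 2, 0],
  [0, 0, 1.5, 0],
  [0, 0, 0.5, 0],
  [0, 0, 0, 0],
  [1, 0, 0, 0],
  [1, 0, 0, 0],
  [1, 0, 0, 0],
  [0.7, 0, 0, 0],
  [0.7, 0, 0, 0],
])

```text
clock: 14.68
eef_pos: [603.6, 270.0, 189.0]
tcp_rot: [3.14, 0.003, 2.739]
contact_force: [4.9, -1.7, -2.4]
opening: 0.285
```

Emit:
drive_tool([
  [0.7, 0, 0, 0],
  [0.7, 0, 0, 0],
  [0.7, 0, 0, 0],
  [0.7, 0, 0, 0],
  [0.7, 0, 0, 0],
])

```text
clock: 15.1
eef_pos: [572.2, 283.7, 189.3]
tcp_rot: [3.139, 0.004, 2.739]
contact_force: [7.5, -1.4, -3.1]
opening: 0.284
```

Run:
```python
from h import *
go([504+.923*42,310-.385*42,185],2.745)
im,d,X=cloud('wrist'); tilt(im,X)
```

```text
clk 15.10 tcp [572.2 283.7 189.3] yaw 2.739 F [ 7.5 -1.4 -3.1] q6 -0.71 op 0.28
 delta cm [ 3.1  -0.22  0.41] roll -0.006
handle 7964 c [  8.5  -0.3 -15.1] dir(tool) [0.494 0.011 0.869] angle x/z 29.6 ends [ -1.  -0. -32.] [29.  0. 20.]
rod 5329 c [67.5  0.7 71.8] dir(tool) [0.982 0.014 0.187] angle x/z 79.2 ends [22.  0. 63.] [103.   1.  79.]
```

Emit:
drive_tool([
  [0.6, 0, 0, 0],
  [0.6, 0, 0, 0],
  [0.6, 0, 0, 0],
  [0.6, 0, 0, 0],
  [0.5, 0, 0, 0],
  [0.2, 0, 0, 0],
  [0, 0, 0, 0],
])

```text
clock: 15.73
eef_pos: [543.8, 295.6, 189.1]
tcp_rot: [3.139, 0.005, 2.74]
contact_force: [7.0, -2.9, -2.6]
opening: 0.286
```

Run:
```python
from h import *
go([504+.923*42,310-.385*42,185],2.745)
im,d,X=cloud('wrist'); tilt(im,X); np.savez('w5.npz',im=im,X=X)
```

```text
clk 15.73 tcp [543.8 295.6 189.1] yaw 2.740 F [ 7.  -2.9 -2.6] q6 -0.67 op 0.29
 delta cm [ 0.03 -0.21  0.41] roll -0.005
handle 6847 c [  6.6  -0.3 -17.6] dir(tool) [0.303 0.009 0.953] angle x/z 17.6 ends [  2.  -0. -33.] [20.  0. 25.]
rod 4134 c [42.2  0.6 74.1] dir(tool) [0.999 0.01  0.031] angle x/z 88.2 ends [ 7.  0. 73.] [73.  1. 75.]
```

```bash
cat >> h.py <<'E'
def ridge(im,X):
    s=r.sense(); R=Ro.from_euler('xyz',s['tcp_rot']).as_matrix(); I=im.astype(int); L=(X-s['eef_pos'])@R
    b=(I[...,2]>50)&(I[...,2]>1.5*I[...,0])&(abs(L[...,1])<3)&(np.linalg.norm(L,axis=-1)<45)
    Q=L[b]; best=None
    rng=np.random.default_rng(0)
    for _ in range(300):
        i,j=rng.choice(len(Q),2,False); v=Q[j]-Q[i]; n=np.linalg.norm(v)
        if n<15: continue
        v/=n; m=np.linalg.norm(np.cross(Q-Q[i],v)[:,[1]],axis=1)<.8
        if best is None or m.sum()>best.sum(): best=m
    P=Q[best]; c=P.mean(0); v=np.linalg.svd((P-c)[:,[0,2]])[2][0]; v*=np.sign(v[1])
    print('ridge',len(P),'angle %.1f'%np.degrees(np.arctan2(v[0],v[1])),'c',c.round(1),'z range',P[:,2].min().round(),P[:,2].max().round())
E
python3 - <<'E'
from h import *
Z=np.load('w5.npz'); ridge(Z['im'],Z['X'])
E
```

```text
ridge 978 angle 3.4 c [13.9 -0.  -7.6] z range -30.0 27.0
```

Emit:
drive_tool([
  [0.4, 0, 0, 0],
  [0.1, 0, 0, 0],
  [0, 0, 0, 0],
])

```text
clock: 16.03
eef_pos: [538.9, 297.8, 189.1]
tcp_rot: [3.139, 0.003, 2.739]
contact_force: [5.2, -2.1, -0.4]
opening: 0.286
```

Emit:
drive_tool([
  [-0.6, 0, 0, 0],
  [-0.9, 0, 0, 0],
  [0, 0, -2, 0],
  [0, 0, -2, 0],
  [0, 0, -2, 0],
  [0, 0, -1.5, 0],
  [0, 0, 0, 0],
  [0, 0, 0, 0],
])

```text
clock: 16.7
eef_pos: [552.0, 291.5, 263.1]
tcp_rot: [3.141, 0.0, 2.739]
contact_force: [-0.3, -0.1, -2.1]
opening: 0.285
```

Run:
```python
from h import *
go([504.1,310,262],2.745)
im,d,X=cloud('wrist'); ridge(im,X); np.savez('w6.npz',im=im,X=X)
s=r.sense(); R=Ro.from_euler('xyz',s['tcp_rot']).as_matrix(); L=(X-s['eef_pos'])@R; I=im.astype(int)
m=(L[...,2]>80)&(L[...,2]<132)&(abs(L[...,1])<12)&(abs(L[...,0])<25)
for a in (80,95,110,125): 
    P=L[m&(abs(L[...,2]-a)<4)]
    if len(P): print(a,len(P),P.mean(0).round(1),P[:,0].min().round(1),P[:,0].max().round(1),P[:,1].min().round(1),P[:,1].max().round(1))
```

```text
clk 16.70 tcp [552.  291.5 263.1] yaw 2.739 F [-0.3 -0.1 -2.1] q6 -0.68 op 0.28
 delta cm [ 5.13 -0.18  0.1 ] roll -0.006
ridge 946 angle 89.7 c [  1.9   0.  -28.3] z range -29.0 -27.0
80 44 [ 6.8 -0.1 81.9] 2.2 8.4 -7.0 6.7
95 66 [ 6.9 -0.1 95.2] 3.4 8.5 -6.7 6.4
110 49 [  6.9  -0.2 110.2] 2.9 8.6 -6.9 6.2
125 50 [ 7.100e+00 -1.000e-01  1.247e+02] 3.1 8.8 -6.6 6.5
```

Emit:
drive_tool([
  [1.5, -0.15, 0, -0.006],
  [2, 0, 0, 0],
  [1.45, 0, 0, 0],
  [0, 0, 0, 0],
  [0, 0, 0, 0],
  [0, 0, 0, 0],
])

```text
clock: 17.25
eef_pos: [505.4, 309.4, 262.5]
tcp_rot: [-3.141, 0.0, 2.746]
contact_force: [0.3, 0.6, -2.0]
opening: 0.284
```

Run:
```python
from h import *
go([504.1,310,262],2.745)
im,d,X=cloud('wrist')
s=r.sense(); R=Ro.from_euler('xyz',s['tcp_rot']).as_matrix(); L=(X-s['eef_pos'])@R
P=X[(abs(X[...,2]-114)<2)&(np.hypot(X[...,0]-504,X[...,1]-310)<80)]; print(len(P),cv2.minAreaRect(P[:,:2].astype(np.float32)))
for a in (90,110,124): 
    P=L[(abs(L[...,1])<12)&(abs(L[...,0])<25)&(abs(L[...,2]-a)<4)]
    if len(P): print(a,len(P),P[:,0].max().round(1),P[:,1].min().round(1),P[:,1].max().round(1))
```

```text
clk 17.25 tcp [505.4 309.4 262.5] yaw 2.746 F [ 0.3  0.6 -2. ] q6 -0.63 op 0.28
 delta cm [0.14 0.   0.05] roll 0.001
8116 ((504.05731201171875, 309.8216552734375), (124.28904724121094, 60.61471939086914), 68.29052734375)
90 73 8.7 -7.1 6.3
110 54 8.8 -6.9 6.7
124 47 8.7 -6.6 6.5
```

Emit:
drive_tool([
  [0, 0, 0.7, 0],
  [0, 0, 0.8, 0],
  [0, 0, 0.8, 0],
  [0, 0, 0.7, 0],
])

```text
clock: 17.63
eef_pos: [505.3, 308.9, 231.3]
tcp_rot: [-3.141, -0.001, 2.744]
contact_force: [-0.4, 0.3, -1.6]
opening: 0.284
```

Emit:
drive_tool([
  [0, 0, 1.5, 0],
  [0, 0, 1.5, 0],
  [0, 0, 1.5, 0],
  [0, 0, 1.5, 0],
  [0, 0, 1.2, 0],
  [0, 0, 0.5, 0],
  [0, 0, 0.3, 0],
  [0, 0, 0, 0],
])

```text
clock: 18.3
eef_pos: [505.4, 309.2, 152.3]
tcp_rot: [-3.141, -0.0, 2.745]
contact_force: [-0.4, 0.3, -1.9]
opening: 0.285
```

Emit:
drive_tool([
  [0, 0, 0.15, 0],
  [0, 0, 0.1, 0],
  [0, 0, 0, 0],
])

```text
clock: 18.55
eef_pos: [505.7, 309.5, 150.8]
tcp_rot: [3.141, 0.001, 2.745]
contact_force: [-0.2, 0.7, -1.6]
opening: 0.286
```

Emit:
drive_tool([
  [0, 0, 0, 0],
  [0, 0, 0, 0],
  [0, 0, 0, 0],
  [0, 0, 0, 0],
  [0, 0, 0, 0],
  [0, 0, 0, 0],
  [0, 0, -2, 0],
  [0, 0, -2.5, 0],
  [0, 0, -2.5, 0],
  [0, 0, -3, 0],
  [0, 0, -2, 0],
  [0, 0, 0, 0],
], jaw=0)

```text
clock: 19.55
eef_pos: [507.4, 310.5, 275.2]
tcp_rot: [3.136, 0.004, 2.745]
contact_force: [0.7, 1.0, 0.9]
opening: 0.998
```

Run:
```python
from h import *
go([578,80,220],1.56)
for n in ('wrist','side'):
    im,d,X=cloud(n); I=im.astype(int)
    b=(I[...,2]>70)&(I[...,2]>1.6*I[...,0])
    P=X[b&(np.hypot(X[...,0]-504,X[...,1]-310)<40)&(X[...,2]>175)]; print(n,len(P),P.mean(0).round(1),P[:,2].max().round(1))
```

```text
clk 19.55 tcp [507.4 310.5 275.2] yaw 2.745 F [0.7 1.  0.9] q6 -0.63 op 1.00
 delta cm [-15.39 -18.57   5.47] roll 1.185
wrist 909 [502.9 309.3 176.1] 178.5
side 37 [502.3 311.5 179.5] 186.3
```

Emit:
drive_tool([
  [-1.4, -1.7, 0, 0],
  [-2.3, -2.8, 0, 0],
  [-2.3, -2.8, 0, 0],
  [-2.3, -2.8, 0, 0],
  [-2.3, -2.8, 0, 0],
  [-2.3, -2.8, 0, 0],
  [-2.3, -2.8, 0, 0],
  [0, 0, 0, 0.12],
  [0, 0, 0, 0.12],
  [0, 0, 0, 0.12],
  [0, 0, 0, 0.12],
  [0, 0, 0, 0.12],
])

```text
clock: 20.65
eef_pos: [573.3, 79.6, 268.4]
tcp_rot: [-3.139, -0.001, 2.138]
contact_force: [-0.4, -0.5, -0.2]
opening: 1.001
```

Emit:
drive_tool([
  [0, 0, 0, 0.12],
  [0, 0, 0, 0.12],
  [0, 0, 1, 0.12],
  [0, 0, 2, 0.12],
  [0, 0, 2, 0.105],
  [0, 0, 0, 0],
  [0, 0, 0, 0],
])

```text
clock: 21.23
eef_pos: [572.8, 79.8, 218.4]
tcp_rot: [-3.137, 0.001, 1.563]
contact_force: [0.4, 0.3, 0.9]
opening: 0.996
```

Run:
```python
from h import *
go([578,79,75],1.56)
im,d,X=cloud('wrist'); I=im.astype(int); save('w7.png',im)
m=(abs(X[...,0]-578)<35)&(X[...,1]>30)&(X[...,1]<125)&(X[...,2]>50)&(X[...,2]<140)
P=X[m]; q=(P[:,1]+P[:,2])*.7071; h,e=np.histogram(q,60); t=e[h.argmax()]; print('q',t)
P=P[abs(q-t)<4]; c=P.mean(0); nv=np.linalg.svd(P-c)[2][2]; nv*=np.sign(nv[2]); a=np.array([0.012,.707,-.707]); b=np.cross(nv,a)
rc=cv2.minAreaRect(np.stack([(P-c)@a,(P-c)@b],1).astype(np.float32)); k=c+a*rc[0][0]+b*rc[0][1]
print(len(P),nv.round(3),k.round(1),np.round(rc[1],1),rc[2],'mid',(k-20*nv).round(1)); go(None)
```

```text
clk 21.23 tcp [572.8  79.8 218.4] yaw 1.563 F [0.4 0.3 0.9] q6 0.14 op 1.00
 delta cm [-0.07  0.58 14.34] roll 0.003
q 127.5640219252698
4389 [0.011 0.697 0.717] [579.6  90.   90.9] [40.  76.4] 89.84349822998047 mid [579.3  76.1  76.5]
clk 21.28 tcp [573.8  79.9 219.7] yaw 1.564 F [1.  0.  0.6] q6 0.14 op 1.00
```

View pics/w7.png

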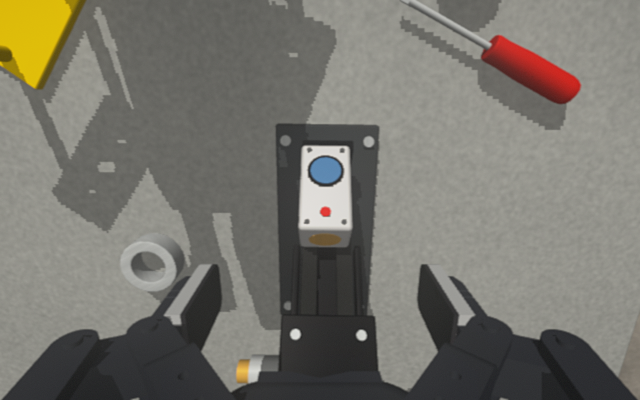

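The cartridge lies square on the rails at (325,200), red dot at (325,212), with its mid at (579,76,76.5). Descending to grip it.

Emit:
drive_tool([
  [0, 0.53, 1, 0],
  [0, 0, 2, 0],
  [0, 0, 2, 0],
  [0, 0, 2, 0],
  [0, 0, 2, 0],
  [0, 0, 2, 0],
  [0, 0, 2, 0],
  [0, 0, 1, 0],
  [0, 0, 0.4, 0],
  [0, 0, 0, 0],
  [0, 0, 0, 0],
])

```text
clock: 22.2
eef_pos: [580.2, 80.0, 77.0]
tcp_rot: [3.14, -0.0, 1.56]
contact_force: [0.3, 1.1, 0.5]
opening: 1.002
```

Run:
```python
from h import *
go([579,80,75],1.56)
```

```text
clk 22.20 tcp [580.2  80.   77. ] yaw 1.560 F [0.3 1.1 0.5] q6 0.14 op 1.00
 delta cm [ 0.   -0.12  0.2 ] roll 0.0
```

Emit:
drive_tool([
  [0, -0.08, 0.1, 0],
  [0, 0, 0, 0],
  [0, 0, 0, 0],
  [0, 0, 0, 0],
  [0, 0, 0, 0],
  [0, 0, 0, 0],
  [0, 0, 0, 0],
], jaw=1, force=40)

```text
clock: 22.78
eef_pos: [578.8, 79.9, 76.0]
tcp_rot: [3.141, -0.0, 1.56]
contact_force: [-2.9, -0.1, 5.6]
opening: 0.462
```

Emit:
drive_tool([
  [0.15, 0, -0.3, 0],
  [0.4, 0, -0.6, 0],
  [0.6, 0, -1, 0],
  [1, 0, -1.5, 0],
  [1, 0, -2, 0],
  [1, 0, -2.5, 0],
  [0, 0, -3, 0],
  [0, 0, -3, 0],
  [0, 0, -2, 0],
  [0, 0, 0, 0],
])

```text
clock: 23.62
eef_pos: [581.5, 122.6, 240.0]
tcp_rot: [3.134, -0.002, 1.56]
contact_force: [0.7, 0.4, -2.8]
opening: 0.464
```

```bash
cat >> h.py <<'E'
def cart(im,X):
    "cartridge top face in tool frame from wrist view"
    s=r.sense(); R=Ro.from_euler('xyz',s['tcp_rot']).as_matrix(); I=im.astype(int); L=(X-s['eef_pos'])@R
    m=(abs(L[...,1])<15)&(np.linalg.norm(L,axis=-1)<60)&(I.min(-1)>90); P=L[m]
    if len(P)<100: print('few',len(P)); return
    rng=np.random.default_rng(0); best=None
    for _ in range(300):
        a=P[rng.choice(len(P),3,False)]; nv=np.cross(a[1]-a[0],a[2]-a[0]); n=np.linalg.norm(nv)
        if n<20: continue
        nv/=n; k=abs((P-a[0])@nv)<1
        if best is None or k.sum()>best.sum(): best=k
    Q=P[best]; c=Q.mean(0); nv=np.linalg.svd(Q-c)[2][2]; nv*=-np.sign(nv[2])
    ax=np.array([-nv[2],0,nv[0]]); e=(Q-c)@ax
    k=c+ax*(np.percentile(e,.5)+np.percentile(e,99.5))/2
    print('top',len(Q),'normal(tool)',nv.round(3),'nose-down deg %.1f'%np.degrees(np.arctan2(nv[0],-nv[2])),'len %.1f'%(np.percentile(e,99.5)-np.percentile(e,.5)),'topc',k.round(1),'mid(tool)',(k-20*nv).round(1),'mid world',(R@(k-20*nv)+s['eef_pos']).round(1))
E
python3 - <<'E'
from h import *
go([520,-332.5,170],.431)
im,d,X=cloud('wrist'); cart(im,X); np.savez('w8.npz',im=im,X=X)
E
```

```text
clk 23.62 tcp [581.5 122.6 240. ] yaw 1.560 F [ 0.7  0.4 -2.8] q6 0.22 op 0.46
 delta cm [-45.59  -5.73   6.87] roll 1.129
top 9491 normal(tool) [ 0.701 -0.001 -0.713] nose-down deg 44.5 len 67.0 topc [ 11.6  -0.3 -11.9] mid(tool) [-2.4 -0.3  2.4] mid world [580.2 119.8 234.8]
```

Emit:
drive_tool([
  [0, 0, -1.5, 0],
  [0, 0, -2.5, 0],
  [-1.5, -0.5, -2, 0],
  [-2.7, -0.9, -1, 0],
  [-3.5, -1.1, 0, 0],
  [-3.8, -1.2, 0, 0],
  [-3.8, -1.2, 0, 0],
  [-3.8, -1.2, 0, 0],
  [-3.8, -1.2, 0, 0],
  [-3.8, -1.2, 0, 0],
  [-3.8, -1.2, 0, 0],
  [-3.8, -1.2, 0, 0],
])

```text
clock: 24.67
eef_pos: [464.8, -221.5, 302.9]
tcp_rot: [-3.14, -0.001, 1.56]
contact_force: [1.1, -0.9, -2.8]
opening: 0.461
```

Emit:
drive_tool([
  [-3.8, -1.2, 0, 0],
  [-3.8, -1.2, 0, 0],
  [-3.8, -1.2, 0, 0.1],
  [-3.5, -1, 0, 0.12],
  [0, 0, 0, 0.12],
  [0, 0, 0, 0.12],
  [0, 0, 1, 0.12],
  [0, 0, 1, 0.12],
  [0, 0, 1.5, 0.12],
  [0, 0, 1.5, 0.12],
  [0, 0, 1, 0.12],
  [0, 0, 0, 0.07],
])

```text
clock: 25.67
eef_pos: [413.7, -365.9, 240.2]
tcp_rot: [-3.136, 0.003, 0.423]
contact_force: [-0.4, 0.2, -1.9]
opening: 0.46
```

Run:
```python
from h import *
go([411,-382.5,250],.431)
```

```text
clk 25.67 tcp [ 413.7 -365.9  240.2] yaw 0.423 F [-0.4  0.2 -1.9] q6 0.42 op 0.46
 delta cm [-0.93  1.4  -0.98] roll -0.008
```

Good enough place to look from. Measure the nest with the wrist camera.

Run:
```python
from h import *
im,d,X=cloud('wrist'); go(None); cart(im,X)
I=im.astype(int); save('w9.png',im); np.savez('w9.npz',im=im,X=X)
n=np.hypot(X[...,0]-520,X[...,1]+332.5)<110
def rect(m,nm):
    P=X[m]; 
    if len(P)<20: print(nm,len(P)); return
    rc=cv2.minAreaRect(P[:,:2].astype(np.float32)); print(nm,len(P),P[:,2].mean().round(1),np.round(rc[0],1),np.round(rc[1],1),round(rc[2],2))
rect(n&(abs(X[...,2]-10)<2)&(I.max(-1)<80),'base'); rect(n&(abs(X[...,2]-32)<1.5),'floor'); rect(n&(abs(X[...,2]-44)<1.5),'posts')
k=(abs(X[...,2]-44)<1.5)&n
kk,l,s,ce=cv2.connectedComponentsWithStats(k.astype(np.uint8))
for i in range(1,kk):
    if s[i,4]>15: print('post',ce[i].round(),s[i,4],X[l==i].mean(0).round(1))
u=np.array([np.cos(.431),np.sin(.431)]); v=np.array([-u[1],u[0]])
q=X[...,:2]-[520,-332.5]; a,b=q@u,q@v
sl=n&(abs(b)<12)&(abs(a)<45)&(X[...,2]<29)&(X[...,2]>15)
print('slot pts',sl.sum(), a[sl].min() if sl.any() else 0, a[sl].max() if sl.any() else 0, b[sl].min(),b[sl].max(), np.mean(a[sl]))
```

```text
clk 25.72 tcp [ 414.1 -366.3  241.3] yaw 0.421 F [ 0.4 -0.9 -1.5] q6 0.42 op 0.46
top 8390 normal(tool) [ 0.706  0.003 -0.708] nose-down deg 44.9 len 67.6 topc [ 13.   -0.5 -11.6] mid(tool) [-1.2 -0.6  2.6] mid world [ 412.8 -366.2  238.7]
base 6119 11.2 [ 509.6 -339.7] [123.9 110.3] 24.2
floor 1982 32.9 [ 519.9 -331.5] [90.6 61.4] 19.94
posts 390 44.9 [ 514.2 -337.7] [98.1 63.3] 24.45
post [302.   4.] 26 [ 543.9 -292.6   45. ]
post [368.   5.] 22 [ 565.8 -343.2   44.6]
post [372.   8.] 19 [ 565.1 -347.1   44.6]
post [306. 101.] 84 [ 473.5 -326.5   44.7]
post [367.  98.] 52 [ 498.6 -375.8   44.8]
post [335. 118.] 18 [ 471.4 -356.5   45. ]
slot pts 307 -44.997610048221496 -11.542018624481207 -11.531261464774795 11.091919486534865 -22.58066015659717
```

View pics/w9.png

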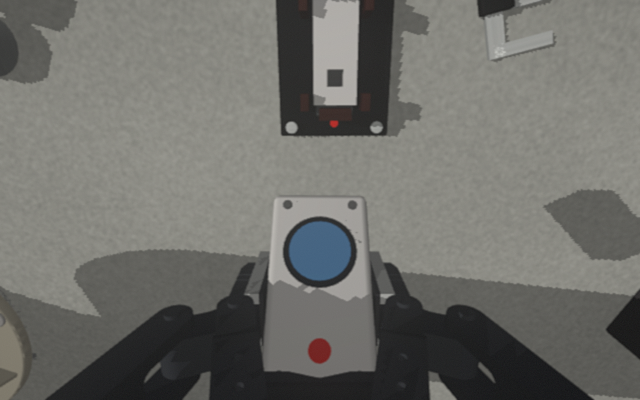

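The wrist view shows the nest's slot at (335,78) and the plate's red dot at (334,123), both on the near end, so the leading end goes away from the robot. The held cartridge is nose-ahead with the red dot up at (320,350). Intersecting these pixels with the known planes:

Run:
```python
from h import *
p=cams.camera_params('wrist'); R=np.array(p['R']); C=-R.T@p['t']
im=np.load('w9.npz')['im']; g=im.astype(int).min(-1)
def px(u,v,z):
    ray=R.T@np.array([(u-p['cx'])/p['fx'],(v-p['cy'])/p['fy'],1]); return (C+ray*(z-C[2])/ray[2])[:2]
u_=np.array([np.cos(.426),np.sin(.426)]); v_=np.array([-u_[1],u_[0]])
for nm,u,v,z in [('slot',335,78.5,32),('slot near',335,87,32),('slot far',335,70,32),('slotL',327,78,32),('slotR',343,78,32),('floorL',312.5,100,32),('floorR',358,100,32),('floorL20',312.5,30,32),('floorR20',359.5,30,32),('baseL',281,135,10),('baseR',387,135,10),('dot',334,123,10)]:
    P=px(u,v,z); q=P-[520,-332.5]; print(nm,P.round(1),'along %.1f lat %.1f'%(q@u_,q@v_))
for v in (20,40,60,100): print(v,[int(i) for i in np.nonzero(np.abs(np.diff((g[v,270:400]>90).astype(int))))[0]+270])
print([ (u,int(g[78,u])) for u in range(322,350,2)],[(v,int(g[v,335])) for v in range(64,94,2)])
go(None)
```

```text
slot [ 502.8 -342.7] along -19.9 lat -2.2
slot near [ 496.  -345.9] along -27.4 lat -2.2
slot far [ 509.4 -339.6] along -12.6 lat -2.1
slotL [ 500.1 -335.8] along -19.5 lat 5.2
slotR [ 506.2 -349.3] along -19.5 lat -9.6
floorL [ 476.8 -331.4] along -38.9 lat 18.9
floorR [ 494.3 -370.6] along -39.1 lat -24.0
floorL20 [ 531.4 -307.3] along 20.8 lat 18.3
floorR20 [ 548.5 -345.4] along 20.6 lat -23.6
baseL [ 430.9 -315.3] along -74.1 lat 52.4
baseR [ 475.9 -415.6] along -74.5 lat -57.4
dot [ 464.5 -360.4] along -62.1 lat -2.4
20 [275, 312, 358, 394, 395, 396, 398]
40 [276, 312, 358, 393, 398]
60 [277, 312, 357, 391]
100 [279, 313, 356, 389]
[(322, 168), (324, 169), (326, 150), (328, 67), (330, 63), (332, 64), (334, 62), (336, 63), (338, 62), (340, 61), (342, 113), (344, 168), (346, 169), (348, 168)] [(64, 168), (66, 168), (68, 163), (70, 72), (72, 63), (74, 63), (76, 63), (78, 63), (80, 65), (82, 63), (84, 62), (86, 103), (88, 170), (90, 168), (92, 167)]
clk 25.72 tcp [ 414.1 -366.3  241.3] yaw 0.421 F [ 0.4 -0.9 -1.5] q6 0.42 op 0.46
```

Run:
```python
from h import *
go([545.9,-323.1,130],.426)
```

```text
clk 25.72 tcp [ 414.1 -366.3  241.3] yaw 0.421 F [ 0.4 -0.9 -1.5] q6 0.42 op 0.46
 delta cm [13.82  1.5  11.09] roll -0.005
```

Emit:
drive_tool([
  [1, 0.2, 0, -0.005],
  [2.2, 0.3, 0.5, 0],
  [2.5, 0.3, 1.5, 0],
  [2.7, 0.3, 2, 0],
  [2.7, 0.2, 2, 0],
  [1.7, 0.2, 2, 0],
  [1, 0, 2, 0],
  [0, 0, 1, 0],
  [0, 0, 0, 0],
  [0, 0, 0, 0],
  [0, 0, 0, 0],
])

```text
clock: 26.63
eef_pos: [546.9, -323.7, 135.4]
tcp_rot: [3.141, -0.001, 0.435]
contact_force: [0.3, 0.3, -2.2]
opening: 0.456
```

Run:
```python
from h import *
go([545.9,-323.1,80],.426)
im,d,X=cloud('wrist'); cart(im,X)
I=im.astype(int)
# base plate edges in this view
m=(abs(X[...,2]-10)<2.5)&(I.max(-1)<80)&(np.hypot(X[...,0]-521,X[...,1]+334)<105); P=X[m]; q=P[:,:2]-[521,-334.4]
u=np.array([.911,.413]);v=np.array([-.413,.911]); a,b=q@u,q@v
print(len(P),'along',np.percentile(a,[.5,99.5]).round(1),'lat',np.percentile(b,[.5,99.5]).round(1))
go(None)
```

```text
clk 26.63 tcp [ 546.9 -323.7  135.4] yaw 0.435 F [ 0.3  0.3 -2.2] q6 0.60 op 0.46
 delta cm [-0.06 -0.1   5.54] roll 0.009
top 8439 normal(tool) [ 0.709  0.004 -0.705] nose-down deg 45.1 len 67.8 topc [ 13.   -0.6 -11.5] mid(tool) [-1.2 -0.7  2.6] mid world [ 545.6 -323.8  133.1]
7751 along [-21.4  75.1] lat [-53.3  54.8]
clk 26.68 tcp [ 547.  -323.9  135.7] yaw 0.435 F [-0.6  0.1 -2.9] q6 0.60 op 0.46
```

Emit:
drive_tool([
  [-0.05, -0.05, 1, 0.009],
  [0, 0, 1.5, 0],
  [0, 0, 1.5, 0],
  [0, 0, 1, 0],
  [0, 0, 0.5, 0],
  [0, 0, 0, 0],
], force=28)

```text
clock: 27.18
eef_pos: [545.4, -322.8, 78.2]
tcp_rot: [-3.14, 0.001, 0.425]
contact_force: [-0.7, -1.0, -3.9]
opening: 0.466
```

Emit:
drive_tool([
  [0, 0, 0.2, 0],
  [0, 0, 0.2, 0],
  [0, 0, 0.1, 0],
  [0, 0, 0, 0],
])

```text
clock: 27.52
eef_pos: [546.2, -323.7, 77.0]
tcp_rot: [3.14, 0.0, 0.426]
contact_force: [-8.6, 1.1, 16.9]
opening: 0.467
```

Emit:
drive_tool([
  [-0.3, 0, 0.1, 0],
  [-0.3, 0, 0.1, 0],
  [-0.3, 0, 0.12, 0],
  [-0.25, 0, 0.12, 0],
  [0, 0, 0, 0],
])

```text
clock: 27.93
eef_pos: [537.6, -328.1, 72.1]
tcp_rot: [3.139, -0.004, 0.425]
contact_force: [1.0, 3.3, 12.2]
opening: 0.463
```

Run:
```python
from h import *
go([521,-334.4,54.5],.426)
im,d,X=cloud('wrist'); cart(im,X)
```

```text
clk 27.93 tcp [ 537.6 -328.1   72.1] yaw 0.425 F [ 1.   3.3 12.2] q6 0.59 op 0.46
 delta cm [-1.78 -0.12  1.75] roll -0.001
top 8484 normal(tool) [ 0.642  0.002 -0.766] nose-down deg 40.0 len 66.6 topc [ 13.4  -0.6 -12.8] mid(tool) [ 0.5 -0.6  2.5] mid world [ 537.9 -327.4   69.6]
```

Emit:
drive_tool([
  [-0.2, 0, 0.2, 0],
  [-0.2, 0, 0.2, 0],
  [-0.25, 0, 0.2, 0],
  [-0.25, 0, 0.2, 0],
  [0, 0, 0, 0],
])

```text
clock: 28.4
eef_pos: [528.5, -332.2, 64.7]
tcp_rot: [3.139, -0.002, 0.425]
contact_force: [-5.5, 2.5, 20.5]
opening: 0.462
```

Run:
```python
from h import *
go([521,-334.4,54.5],.426)
im,d,X=cloud('wrist'); cart(im,X)
```

```text
clk 28.40 tcp [ 528.5 -332.2   64.7] yaw 0.425 F [-5.5  2.5 20.5] q6 0.58 op 0.46
 delta cm [-0.78 -0.12  1.01] roll -0.001
top 9310 normal(tool) [ 0.444 -0.008 -0.896] nose-down deg 26.4 len 61.7 topc [ 13.6  -0.5 -17.6] mid(tool) [ 4.7 -0.3  0.3] mid world [ 532.7 -330.    64.3]
```

Emit:
drive_tool([
  [-0.25, 0, 0.22, 0],
  [-0.25, 0, 0.24, 0],
  [-0.22, 0, 0.24, 0],
  [-0.2, 0, 0.24, 0],
  [0, 0, 0, 0],
])

```text
clock: 28.87
eef_pos: [519.8, -336.1, 54.2]
tcp_rot: [3.139, -0.002, 0.425]
contact_force: [-2.4, 0.6, 12.3]
opening: 0.468
```

Run:
```python
from h import *
go([521,-334.4,54.5],.426)
im,d,X=cloud('wrist'); cart(im,X)
```

```text
clk 28.87 tcp [ 519.8 -336.1   54.2] yaw 0.425 F [-2.4  0.6 12.3] q6 0.57 op 0.47
 delta cm [ 0.18 -0.1  -0.03] roll -0.001
top 8765 normal(tool) [ 0.166 -0.001 -0.986] nose-down deg 9.6 len 58.5 topc [ 11.1  -0.3 -22.8] mid(tool) [ 7.8 -0.3 -3.1] mid world [ 526.8 -332.6   57.4]
```

Emit:
drive_tool([
  [0, 0, -0.3, 0],
  [0.3, 0, -0.1, 0],
  [0.35, 0, 0, 0],
  [0, 0, 0.2, 0],
  [0, 0, 0.2, 0],
  [-0.05, 0, 0.25, 0],
  [-0.05, 0, 0.25, 0],
  [0, 0, 0, 0],
])

```text
clock: 29.58
eef_pos: [523.7, -332.9, 48.6]
tcp_rot: [-3.141, 0.0, 0.425]
contact_force: [-7.7, -0.4, 14.0]
opening: 0.465
```

```bash
python3 - <<'E'
from h import *
s=open('h.py').read()
s=s.replace("k=c+ax*(np.percentile(e,.5)+np.percentile(e,99.5))/2","k=c+ax*(np.percentile(e,99.7)-37.5)")
s+='''
H=np.array([521,-334.4])
def nest(im,X):
    cart(im,X); s=r.sense(); u=np.array([.911,.413]); print('tcp along %.1f lat %.1f'%((s['eef_pos'][:2]-H)@u,(s['eef_pos'][:2]-H)@[-.413,.911]))
'''
open('h.py','w').write(s)
E
python3 - <<'E'
from h import *
go([521,-334.4,54.5],.426)
im,d,X=cloud('wrist'); nest(im,X)
E
```

```text
clk 29.58 tcp [ 523.7 -332.9   48.6] yaw 0.425 F [-7.7 -0.4 14. ] q6 0.58 op 0.47
 delta cm [-0.31  0.02 -0.59] roll -0.001
top 7987 normal(tool) [ 0.043  0.002 -0.999] nose-down deg 2.4 len 57.6 topc [  0.7  -0.5 -25.5] mid(tool) [-0.1 -0.5 -5.5] mid world [ 523.3 -332.5   54. ]
tcp along 3.0 lat 0.3
```

Emit:
drive_tool([
  [0, 0, 0, 0],
  [0, 0, 0, 0],
  [0, 0, 0, 0],
  [0, 0, 0, 0],
  [0, 0, 0, 0],
  [0, 0, 0, 0],
  [0, 0, 0, 0],
], jaw=0.25)

```text
clock: 30.22
eef_pos: [524.1, -332.9, 47.3]
tcp_rot: [-3.141, 0.0, 0.426]
contact_force: [-0.5, 0.1, -0.2]
opening: 0.748
```

Run:
```python
from h import *
go(None)
im,d,X=cloud('wrist'); nest(im,X)
```

```text
clk 30.22 tcp [ 524.1 -332.9   47.3] yaw 0.426 F [-0.5  0.1 -0.2] q6 0.58 op 0.75
top 7337 normal(tool) [-0.004 -0.007 -1.   ] nose-down deg -0.2 len 56.9 topc [ -1.8  -0.8 -25.3] mid(tool) [-1.7 -0.6 -5.3] mid world [ 522.3 -333.    52.7]
tcp along 3.5 lat 0.1
```

The cartridge is level at mid z 52.7, so the lug is in the slot. Retreat and verify.

Emit:
drive_tool([
  [0, 0, 0, 0],
  [0, 0, 0, 0],
  [0, 0, 0, 0],
  [0, 0, 0, 0],
  [0, 0, -1, 0],
  [0, 0, -2, 0],
  [0, 0, -3, 0],
  [0, 0, -3, 0],
  [0, 0, -3, 0],
  [0, 0, -3, 0],
  [-2, 0, -2, 0],
  [0, 0, 0, 0],
], jaw=0)

```text
clock: 31.27
eef_pos: [506.1, -343.1, 223.1]
tcp_rot: [3.135, -0.003, 0.426]
contact_force: [1.0, -0.4, -0.4]
opening: 0.999
```

Run:
```python
from h import *
go(None)
u=np.array([.911,.413]);v=np.array([-.413,.911])
for n in ('wrist','side','scene'):
    im,d,X=cloud(n); I=im.astype(int)
    q=X[...,:2]-H; a,b=q@u,q@v
    m=(abs(a)<60)&(abs(b)<26)&(X[...,2]>60)&(X[...,2]<95)
    P=X[m]
    if len(P)<10: print(n,len(P)); continue
    aa,bb=a[m],b[m]; T=np.c_[aa,bb,np.ones(len(P))]; k=abs(P[:,2]-np.median(P[:,2]))<4; f=np.linalg.lstsq(T[k],P[k,2],rcond=None)[0]
    print(n,len(P),'top z at centre %.1f slopes(deg) %.1f %.1f'%(f[2],*np.degrees(f[:2])),'along',np.percentile(aa,[1,99]).round(1),'lat',np.percentile(bb,[1,99]).round(1))
    rd=m&(I[...,0]>140)&(I[...,1]<90)&(I[...,2]<90); print('  red dot',rd.sum(),a[rd].mean(),b[rd].mean())
    bl=(I[...,2]>70)&(I[...,2]>1.6*I[...,0])&(np.hypot(X[...,0]-504,X[...,1]-310)<40); 
    if bl.any(): print('  drift',X[bl].mean(0).round(1),np.percentile(X[bl][:,2],98).round(1))
    if n!='wrist':
        o=np.load(n+'0.npz')['X']
        for nm,c,rad in (('ring',(391,-16),45),('bottle',(760,-240),45),('jar',(685,335),50),('driver',(762,176),90),('caliper',(640,-480),150)):
            for Y in (o,X):
                mm=(np.hypot(Y[...,0]-c[0],Y[...,1]-c[1])<rad)&(Y[...,2]>8)&(Y[...,2]<140); print('  ',nm,mm.sum(),Y[mm].mean(0).round(1) if mm.any() else '',end='')
            print()
```

```text
clk 31.27 tcp [ 506.1 -343.1  223.1] yaw 0.426 F [ 1.  -0.4 -0.4] q6 0.55 op 1.00
wrist 4327 top z at centre 70.3 slopes(deg) 0.2 0.2 along [-33.9  40.3] lat [-19.3  19.7]
  red dot 53 -21.760108262729304 0.9128915302963652
side 147 top z at centre 71.4 slopes(deg) 0.3 0.1 along [-36.2  40.7] lat [-21.7  25.4]
  red dot 0 nan nan
  drift [502.3 316.2 162.4] 183.0
   ring 150 [389.3 -12.6  20.6]   ring 148 [389.7 -12.6  20.3]
   bottle 245 [ 745.8 -222.1   66.4]   bottle 240 [ 745.5 -222.4   67.5]
   jar 393 [679.2 347.8  55.8]   jar 388 [679.2 348.1  56.7]
   driver 198 [755.4 179.8  19.4]   driver 201 [756.7 181.2  19.1]
   caliper 361 [ 688.3 -452.1   19.2]   caliper 361 [ 694.3 -458.9   19. ]
scene 496 top z at centre 72.3 slopes(deg) 0.0 0.3 along [-34.4  41.7] lat [-20.6  18.6]
  red dot 7 -20.527585052490704 0.0768636837424975
  drift [509.7 304.2 160.7] 181.3
   ring 234 [394.8 -19.1  20.7]   ring 231 [394.9 -19.2  20.8]
   bottle 520 [ 760.2 -241.3   78.7]   bottle 519 [ 760.1 -241.4   78.7]
   jar 506 [690.8 323.9  55.1]   jar 503 [691.  324.   55.3]
   driver 288 [761.9 173.7  21.6]   driver 285 [761.6 173.4  22. ]
   caliper 611 [ 614.7 -405.9   11.6]   caliper 610 [ 615.9 -406.    11.5]<stdin>:12: RuntimeWarning: Mean of empty slice.
  ret = ret.dtype.type(ret / rcount)
```

Top face is level at 72 mm (home), and the drift and bystanders are in place. Handing in.

```bash
python3 -c "
from rig import job
print(job.sign_off())"
```

```text
the job is handed in; nothing more can be done
None
```

The job is handed in at about 31 s of the 72 s allowed. The cartridge is fully home in the nest and the drift is back in its hole.

**Drift:** I took it from the larger dark rack and tilted it to about 44° in the jaws against the rack edge. I pushed the cartridge out through the knock-out hole at about 10 N, and it slid down to the stop. I then straightened the drift against the rack's other edge and put it back.

**Cartridge:** I gripped it on the rails, levelled it against the nest floor with the leading end forward and the red dot up, and slid it forward until the lug dropped into the slot.

**Last checks:**
- **Cartridge:** the top face is level to within 0.3° and reads 70.3, 71.4 and 72.3 mm in the three cameras. Home is 72 mm, and off the slot it would be about 79 mm. The red dot is visible at the slot end. Its centre reads about 3 mm forward of my nominal seat, which is within my measuring error and the key plate's ±4 mm.
- **Drift:** the handle's top reads 178 mm from close up, as it should when seated. The fixed cameras read 181 to 183 mm, about the same as before the job (183 mm).
- **Bystanders:** ring, bottle, jar and screwdriver read within 2 mm of where they were. One camera's caliper reading shifted about 9 mm; the other shows it still. The tool never went near it, so I take that as arm occlusion.

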